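# Nest the leather cutting dies in their tins

## Task

Put the steel cutting dies away in their cork-lined tins: the three round dies one around the other in the middle of the round tin, and the two square dies one around the other in the middle of the square tin and squared up with its sides, the smallest innermost each time and every die standing upright and flat on the cork. In each tin start with the smallest die and work outwards, since fingers fit only around the outside; lower the dies, do not drop them, for their edges chip. Leave the dye bottle, the glue jar and the thread spool standing where they are.

Things in the scene. Friction and masses are not known exactly. Their poses are not given: they have to be found in the camera images.
- round_die_small: The smallest round cutting die: steel ring, outside diameter 19 mm, wall 4 mm, height 32 mm, about 47 g. Open at both ends like a short piece of tube, standing upright on its cutting edge on the mat, the mat's top 3 mm above the bench. Origin: centre of its underside; z up along its axis.
- round_die_medium: The middle round cutting die: steel ring, outside diameter 43 mm (inside 35 mm), wall 4 mm, height 32 mm, about 120 g. Stands and is measured like the smallest.
- round_die_large: The largest round cutting die: steel ring, outside diameter 67 mm (inside 59 mm), wall 4 mm, height 32 mm, about 200 g. Stands and is measured like the smallest.
- square_die_small: The small square cutting die: four-sided steel band with slightly cut corners, 30 x 30 mm outside (22 mm inside), wall 4 mm, height 32 mm, about 100 g, open at both ends and standing upright on the mat. Origin: centre of its underside; x and y square to its flat sides, z up.
- square_die_large: The large square cutting die: as the small one, 60 x 60 mm outside (52 mm inside), wall 4 mm, height 32 mm, about 220 g. Origin: centre of its underside; x and y square to its flat sides, z up.
- round_tin: Shallow round bottom of a tin, outside diameter 118 mm, lined with cork, with a 2 mm thick rim; it is fixed to the mat. Origin: centre of its underside, on the mat (3 mm over the bench); the cork floor is 6 mm and the top of the rim 12 mm above the origin.
- square_tin: Shallow square bottom of a tin, 114 x 114 mm outside, lined with cork, with a 2 mm thick rim; it is fixed to the mat and may lie turned by up to 20 degrees. Origin: centre of its underside, on the mat; x and y square to its sides; the cork floor is 6 mm and the top of the rim 12 mm above the origin.
- dye_bottle: Bystander: small amber glass bottle with a black cap, diameter 42 mm, height 93 mm, standing loose on the mat. Origin: centre of its underside.
- glue_jar: Bystander: glass jar with a red lid, diameter 63 mm, height 74 mm, standing loose on the mat. Origin: centre of its underside.
- thread_spool: Bystander: full spool of ochre thread with wooden flanges, diameter 54 mm, height 60 mm, standing loose on the mat. Origin: centre of its underside.
Mind the look-alikes: they are no part of the job. Leave any blue or purple look-alike of the square_die_small alone.

How it is judged:
By the outcome, as a careful person would: the job done as asked, in the order asked, and still so for the second after the job is handed in, with the robot touching nothing.
It also fails if it takes over 128 s, if anything falls off the work surface, if the arm or the gripper's body presses on something with over 40 N, if the wrist force passes 120 N, or if a joint passes its speed limit or range.

## Robot

A 7-joint arm with a two-finger parallel gripper is mounted at the origin on the work surface. World frame = base frame: x ahead of the robot, y to its left, z up, the work surface at z = 0. Lengths are in m, angles in rad, forces in N, time in s.
With the tool pointing down it reaches from about 0.4 to 0.85 m from the base axis. Payload 10.4 kg.
Tool frame: the origin (TCP) lies midway between the tips of the shut fingers; the grasp point (between the pads) lies 19 mm behind it; z points along the fingers, y is the line along which they close (so a half turn about z gives the same grasp; the last joint's range is limited). The gripper opens to 85 mm and grips with 20 to 120 N. Pads are 22 mm wide; open, the fingers measure 114 mm over their backs; the gripper's body (76 mm by 85 mm) begins 54 mm behind the grasp point. The pads swing forward as they close: fully open they stand 13 mm farther back than shut.
Start: joints at [-1.173, 0.332, -0.065, 1.46, 0.022, 1.35, -0.088], TCP at [0.255, 0.571, 0.231] pointing down, gripper open.
Joint ranges: [-2.6, 2.6], [-0.5, 2.12], [-1.47, 1.34], [0.16, 2.42], [-1.27, 4.41], [0.06, 2.06], [-2.6, 2.6]. Speed limits (rad/s): [2.22, 2.22, 2.79, 2.79, 3.14, 3.14, 3.14].

## Interface

Orientations are given as a unit quaternion [x, y, z, w].
In Python, from rig import * gives the robot as it stands.
- The arm moves only by the tool play_rows, never from a script. Its argument "steps" is a list of rows, each an object of numbers: "hand": the opening, from 0 (shut) to 1 (fully open); "dx", "dy", "dz": the shift along the tool's x, y, z in m; "wx", "wy", "wz": the turn, a rotation vector about the tool's x, y, z in rad. In form: [{"hand": .., "dx": .., "dy": .., "dz": .., "wx": .., "wy": .., "wz": ..}, ...]. A call has 1 to 20 rows; each row shifts and turns the commanded pose from where the row before left it, along the tool's axes as they then stand; what a row does not reach is not made up. A row lasts 1/12 s, in which the tool goes at most 41.7 mm and 7.16 degrees, less where a joint would pass 70% of its speed; a pose out of reach is approached as far as the arm can. A call is refused whole if a number of a shift passes 0.0417 or a number of a turn 0.125, either way. A call with a gripper value outside its range is refused whole. The fingers move at their own pace and stop on an object; "grip_force" is the grip in N (left out, the last holds). Time passes only in rows, so rows that do not move let the fingers close. It gives the time, the measured TCP pose, the force, the opening and the grip force at its end, in the units of the state.
- sense(): the state, without advancing time (a new reading comes with each control period).
- grab_frame(name): name is "scene" or "top" or "wrist"; returns a dict with "color" (420x560x3 uint8, blue, green, red), "mtx" (3x3 intrinsics, pixels), "R" (3x3) and "t" (3): a world point X has camera coordinates R X + t. Camera axes: x right, y down, z forward; pixel columns grow to the right and rows downward; lengths in m; the calibration is good to about 2 mm. A picture is of the moment at which its call begins. There is no depth.
- hand_in(): hands the job in; it is judged then, once.
Trained networks look in the newest picture that a camera, given by its name, has taken for a name from the list of things; names that differ only in an ending like _2 or _b are one class to them, and where a whole thing is asked for, a point or a joint stands for the part that bears it (a point fixed in the world has none). Each returns a list of dicts, best first, with "p" (0 to 1); they miss things now and then, are a little off and sometimes report something else, mostly with a low value. They report only what shows in the picture. A call takes as long as a camera call. They do not tell look-alikes from the thing itself.
- outline_of(camera, name): "region" (420x560 bool, what is visible of it) and "xy" ([column, row] in pixels, amid what is visible of it).
The state is a dict: "clock": time; "q": joint angles; "dq": joint speeds; "joint_efforts": joint torques, N m; "tcp_pos": TCP position; "tcp_rot": TCP orientation; "force": force on the tool from outside, world axes, zero at the start; "wrist_torque": the same for the moment, N m; "grip_width": finger opening in m; "gripper_force": force on a finger pad.
Only numpy, scipy, OpenCV 4.12 (cv2) and the standard library are available. Lean on these libraries where they do the work, as an engineer would, in place of code of your own. Each camera call takes 0.05 s, during which the arm holds its last target. There are 200 camera calls.

## Working session

There is one attempt and no reset: what is moved stays moved. The work goes in short steps, Python scripts to look and compute and a tool call to move; the robot and the scene stay as the last step left them, time stands still between calls to the robot, and variables do not carry over. Pictures are saved under pics/ and viewed, at most 14 in all, crops included, and the job is handed in when it is done.

Besides the shell and the picture viewer there is one more tool, called after ">>>" in YAML: its name, and indented under it one key for each argument. play_rows: Moves the arm, as the interface text tells. Its arguments: {"type":"object","properties":{"steps":{"type":"array"},"grip_force":{"type":"number"}},"required":["steps"]}

```bash
mkdir -p pics; ls; python3 - <<'E'
from rig import *
import cv2,numpy as np
s=sense();print({k:np.round(v,3) if not isinstance(v,dict) else v for k,v in s.items()})
for n in("top","scene"):
    f=grab_frame(n);cv2.imwrite(f"pics/{n}0.png",f["color"]);print(n,np.round(f["mtx"],1).tolist(),np.round(f["R"],3).tolist(),np.round(f["t"],3).tolist())
for n in "round_die_small round_die_medium round_die_large square_die_small square_die_large round_tin square_tin dye_bottle glue_jar thread_spool".split():
    for d in outline_of("top",n)[:4]: 
        if d["p"]>.2: print(n,round(float(d["p"]),2),np.round(d["xy"]),d["region"].sum())
E
```

```text
pics
{'clock': np.float64(0.0), 'q': array([-1.173,  0.333, -0.065,  1.461,  0.022,  1.35 , -0.088]), 'dq': array([-0.001, -0.   , -0.   , -0.   , -0.   , -0.   ,  0.001]), 'joint_efforts': array([-0.0000e+00, -6.2544e+01,  4.9000e-02, -3.9159e+01,  1.6000e-02,
        1.0000e-02,  0.0000e+00]), 'tcp_pos': array([0.255, 0.57 , 0.231]), 'tcp_rot': array([ 0.209,  0.978, -0.001, -0.   ]), 'force': array([-0.162, -0.781, -0.022]), 'wrist_torque': array([-0.024,  0.01 , -0.037]), 'gripper_force': np.float64(0.0), 'grip_width': np.float64(0.085)}
top [[522.4, 0.0, 284.7], [0.0, 522.4, 204.9], [0.0, 0.0, 1.0]] [[0.004, -1.0, 0.02], [-0.983, -0.008, -0.184], [0.184, -0.019, -0.983]] [0.07, 0.441, 1.426]
scene [[430.0, 0.0, 277.0], [0.0, 430.0, 213.5], [0.0, 0.0, 1.0]] [[-0.053, 0.999, 0.014], [0.839, 0.052, -0.542], [-0.542, -0.017, -0.84]] [-0.085, -0.349, 1.345]
round_die_small 0.36 [183. 207.] 33
square_die_small 0.54 [200. 283.] 40
square_die_small 0.53 [260. 144.] 124
square_die_large 0.79 [408. 144.] 270
square_die_large 0.46 [261. 146.] 70
round_tin 0.71 [313. 151.] 1201
square_tin 0.65 [254. 196.] 1607
dye_bottle 0.62 [373. 196.] 242
dye_bottle 0.39 [359. 140.] 215
glue_jar 0.87 [316. 200.] 487
thread_spool 0.89 [437. 198.] 432
```

```bash
python3 - <<'E'
import cv2
a=cv2.imread("pics/top0.png")[100:310,150:470]
cv2.imwrite("pics/top0z.png",cv2.resize(a,(800,525),interpolation=cv2.INTER_CUBIC))
E
```

```text
(no output)
```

View pics/top0z.png

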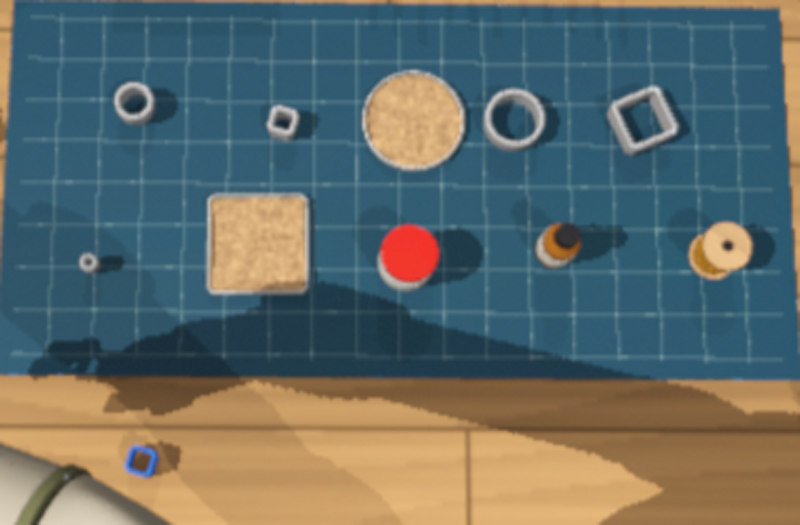

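View pics/scene0.png

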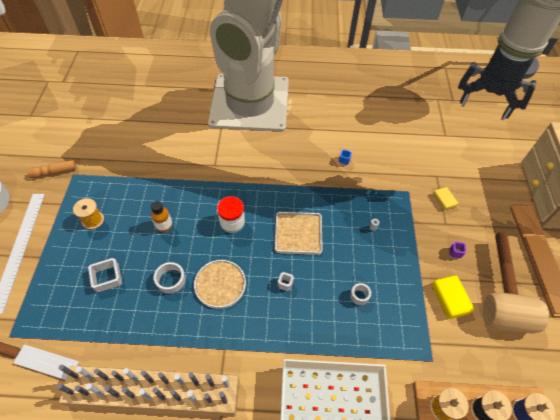

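The scene shows the steel dies on the mat. In the top crop, the round dies are at (88,262) small, (134,102) medium and (514,119) large. The square dies are at (283,121) small and (643,119) large.

Possible mix-ups for square_die_small are the steel one at top (263,148), the blue one at top (206,284) and the purple one at scene (458,250). I choose the steel one. For round_die_small the only candidate is steel, at top (185,205).

```bash
cat > h.py <<'E'
from rig import *
import cv2, numpy as np
from scipy.spatial.transform import Rotation as Ro
def toworld(f,uv,z):
    d=f["R"].T@np.linalg.solve(f["mtx"],[uv[0],uv[1],1.]); c=-f["R"].T@f["t"]
    return c+d*(z-c[2])/d[2]
def topix(f,X):
    p=f["mtx"]@(f["R"]@np.asarray(X)+f["t"]); return p[:2]/p[2]
def go(x,y,z,yaw=None):
    "shift needed in tool axes; yaw = world angle of tool y (mod 180)"
    s=sense(); R=Ro.from_quat(s["tcp_rot"]); M=R.as_matrix()
    print("clock",round(float(s["clock"]),2),"tcp",np.round(s["tcp_pos"],4),"yawY(deg)",round(float(np.degrees(np.arctan2(M[1,1],M[0,1]))),1),"zaxis",np.round(M[:,2],4),"w",round(float(s["grip_width"]),4))
    d=np.array([x,y,z])-s["tcp_pos"]; print("shift tool mm",np.round(M.T@d*1e3,1))
    if yaw is not None:
        a=np.arctan2(M[1,1],M[0,1]); e=(yaw-a+np.pi/2)%np.pi-np.pi/2
        M2=Ro.from_rotvec([0,0,e]).as_matrix()@M
        print("wz",round(float(-e),4),"; shift in tool axes after turn",np.round(M2.T@d*1e3,1))
E
python3 - <<'E'
from h import *
f=grab_frame("top"); g=grab_frame("scene")
for n,u,z,v in [("rs",(185.2,204.8),.035,(375,221)),("rm",(203.6,140.8),.035,(361,290)),("rl",(355.6,147.6),.035,(169,272)),("ss",(263.2,148.4),.035,(286,278)),("sl",(407.2,147.6),.035,(104,270)),("rt",(315.2,148),.015,(220,283)),("st",(253.2,197.6),.015,(299,233))]:
    print(n,np.round(toworld(f,u,z),3),np.round(toworld(g,v,z),3))
w=grab_frame("wrist"); X=-w["R"].T@w["t"]; M=Ro.from_quat(sense()["tcp_rot"]).as_matrix()
print("cam in tool",np.round(M.T@(X-sense()["tcp_pos"]),3),np.round(w["R"]@M,3).tolist(),w["mtx"][0,0],w["mtx"][:2,2])
p=toworld(f,(185.2,204.8),.035); go(p[0],p[1],.12,np.pi/2)
E
```

```text
rs [0.44  0.352 0.035] [0.439 0.353 0.035]
rm [0.627 0.306 0.035] [0.626 0.308 0.035]
rl [ 0.612 -0.131  0.035] [ 0.607 -0.132  0.035]
ss [0.606 0.135 0.035] [0.606 0.137 0.035]
sl [ 0.613 -0.281  0.035] [ 0.611 -0.282  0.035]
rt [ 0.615 -0.016  0.015] [ 0.619 -0.015  0.015]
st [0.466 0.162 0.015] [0.473 0.165 0.015]
cam in tool [ 0.078 -0.001 -0.143] [[0.0, 1.0, 0.001], [-0.954, 0.0, -0.301], [-0.301, -0.001, 0.954]] 336.2809508090075 [278.27258677 207.1622086 ]
clock 0.75 tcp [0.2553 0.5705 0.2313] yawY(deg) 65.9 zaxis [ 0.e+00  1.e-04 -1.e+00] w 0.0851
shift tool mm [-257.8 -124.3  111.3]
wz -0.4207 ; shift in tool axes after turn [-184.6 -218.8  111.3]
```

>>> play_rows:
  steps:
    - {"hand":1,"wz":-0.105}
    - {"hand":1,"wz":-0.105}
    - {"hand":1,"wz":-0.105}
    - {"hand":1,"wz":-0.105}
    - {"hand":1,"dx":-0.0231,"dy":-0.0274,"dz":0.0139}
    - {"hand":1,"dx":-0.0231,"dy":-0.0274,"dz":0.0139}
    - {"hand":1,"dx":-0.0231,"dy":-0.0274,"dz":0.0139}
    - {"hand":1,"dx":-0.0231,"dy":-0.0274,"dz":0.0139}
    - {"hand":0.6,"dx":-0.0231,"dy":-0.0274,"dz":0.0139}
    - {"hand":0.6,"dx":-0.0231,"dy":-0.0274,"dz":0.0139}
    - {"hand":0.6,"dx":-0.0231,"dy":-0.0274,"dz":0.0139}
    - {"hand":0.6,"dx":-0.0231,"dy":-0.0274,"dz":0.0139}
    - {"hand":0.6}
    - {"hand":0.6}

```text
invalid input at $.steps[0]: expected keys hand, dx, dy, dz, wx, wy, wz
```

```bash
cat >> h.py <<'E'
def look(name,fn,pts=(),hand=True):
    f=grab_frame("wrist"); im=f["color"].copy()
    for X in pts:
        u=topix(f,X); cv2.drawMarker(im,tuple(int(round(a)) for a in u),(0,0,255),0,9,1)
    cv2.imwrite(f"pics/{fn}.png",im)
    for d in outline_of("wrist",name)[:3]:
        r=d["region"]; ys,xs=np.nonzero(r)
        print(name,round(float(d["p"]),2),np.round(d["xy"],1),"bbox",xs.min(),xs.max(),ys.min(),ys.max(),"n",r.sum(),"world@.035 bbox mid",np.round(toworld(f,((xs.min()+xs.max())/2,(ys.min()+ys.max())/2),.019),4))
    return f
E
python3 - <<'E'
from h import *
f=look("round_die_small","w1",[(.44,.352,.035)])
go(.44,.352,.12,np.pi/2)
E
```

```text
round_die_small 0.62 [182.9 367. ] bbox 176 192 358 384 n 310 world@.035 bbox mid [0.4411 0.3513 0.019 ]
clock 0.85 tcp [0.2553 0.5705 0.2314] yawY(deg) 65.9 zaxis [ 0.e+00  1.e-04 -1.e+00] w 0.0854
shift tool mm [-257.9 -124.   111.3]
wz -0.4208 ; shift in tool axes after turn [-184.7 -218.5  111.3]
```

View pics/w1.png

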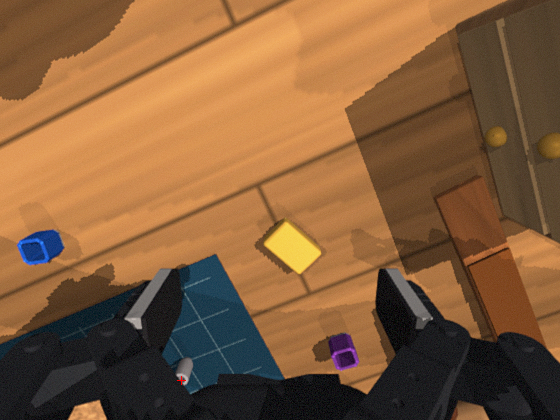

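The move was refused because every key is required. From the start pose, the wrist view shows the small steel ring at about (182,372), matching the marker. The blue one is at (40,247) and the purple one at (343,350), both off the mat.

>>> play_rows:
  steps:
    - {"hand":1,"dx":0,"dy":0,"dz":0,"wx":0,"wy":0,"wz":-0.105}
    - {"hand":1,"dx":0,"dy":0,"dz":0,"wx":0,"wy":0,"wz":-0.105}
    - {"hand":1,"dx":0,"dy":0,"dz":0,"wx":0,"wy":0,"wz":-0.105}
    - {"hand":1,"dx":0,"dy":0,"dz":0,"wx":0,"wy":0,"wz":-0.105}
    - {"hand":1,"dx":-0.0231,"dy":-0.0274,"dz":0.0139,"wx":0,"wy":0,"wz":0}
    - {"hand":1,"dx":-0.0231,"dy":-0.0274,"dz":0.0139,"wx":0,"wy":0,"wz":0}
    - {"hand":1,"dx":-0.0231,"dy":-0.0274,"dz":0.0139,"wx":0,"wy":0,"wz":0}
    - {"hand":1,"dx":-0.0231,"dy":-0.0274,"dz":0.0139,"wx":0,"wy":0,"wz":0}
    - {"hand":0.6,"dx":-0.0231,"dy":-0.0274,"dz":0.0139,"wx":0,"wy":0,"wz":0}
    - {"hand":0.6,"dx":-0.0231,"dy":-0.0274,"dz":0.0139,"wx":0,"wy":0,"wz":0}
    - {"hand":0.6,"dx":-0.0231,"dy":-0.0274,"dz":0.0139,"wx":0,"wy":0,"wz":0}
    - {"hand":0.6,"dx":-0.0231,"dy":-0.0274,"dz":0.0139,"wx":0,"wy":0,"wz":0}
    - {"hand":0.6,"dx":0,"dy":0,"dz":0,"wx":0,"wy":0,"wz":0}
    - {"hand":0.6,"dx":0,"dy":0,"dz":0,"wx":0,"wy":0,"wz":0}

```text
clock: 2.02
tcp_pos: [0.4412, 0.3487, 0.1194]
tcp_rot: [0.003, 1.0, -0.001, -0.0]
force: [-1.3, 0.7, 0.1]
grip_width: 0.0514
gripper_force: 0.0
```

```bash
python3 - <<'E'
from h import *
f=look("round_die_small","w2",[(.44,.352,.035)])
go(.44,.352,.014,np.pi/2)
E
```

```text
round_die_small 0.73 [283.9 207.7] bbox 271 297 192 226 n 755 world@.035 bbox mid [0.4412 0.3525 0.019 ]
clock 2.12 tcp [0.4395 0.3521 0.1205] yawY(deg) 90.0 zaxis [-1.e-04  9.e-04 -1.e+00] w 0.0511
shift tool mm [ -0.5  -0.2 106.5]
wz -0.0001 ; shift in tool axes after turn [ -0.5  -0.2 106.5]
```

View pics/w2.png

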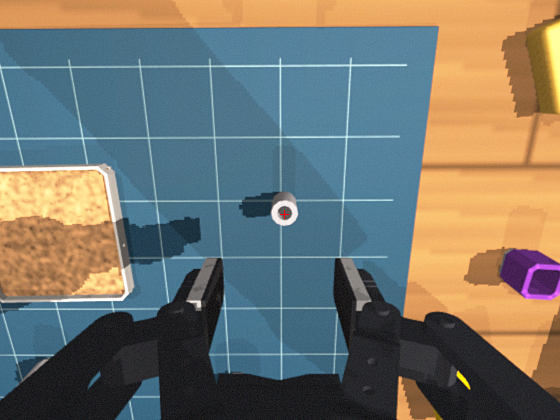

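The wrist view has the ring at (285,211) under the marker, with the fingers straddling it. I'm descending to grasp it.

>>> play_rows:
  steps:
    - {"hand":0.6,"dx":0,"dy":0,"dz":0.03,"wx":0,"wy":0,"wz":0}
    - {"hand":0.6,"dx":0,"dy":0,"dz":0.03,"wx":0,"wy":0,"wz":0}
    - {"hand":0.6,"dx":0,"dy":0,"dz":0.03,"wx":0,"wy":0,"wz":0}
    - {"hand":0.6,"dx":0,"dy":0,"dz":0.0155,"wx":0,"wy":0,"wz":0}
    - {"hand":0.6,"dx":0,"dy":0,"dz":0.0065,"wx":0,"wy":0,"wz":0}
    - {"hand":0.6,"dx":0,"dy":0,"dz":0,"wx":0,"wy":0,"wz":0}
    - {"hand":0.3,"dx":0,"dy":0,"dz":0,"wx":0,"wy":0,"wz":0}
    - {"hand":0.3,"dx":0,"dy":0,"dz":0,"wx":0,"wy":0,"wz":0}
    - {"hand":0.1,"dx":0,"dy":0,"dz":0,"wx":0,"wy":0,"wz":0}
    - {"hand":0.1,"dx":0,"dy":0,"dz":0,"wx":0,"wy":0,"wz":0}
    - {"hand":0.1,"dx":0,"dy":0,"dz":0,"wx":0,"wy":0,"wz":0}
    - {"hand":0.1,"dx":0,"dy":0,"dz":0,"wx":0,"wy":0,"wz":0}
  grip_force: 30

```text
clock: 3.12
tcp_pos: [0.4406, 0.3522, 0.0098]
tcp_rot: [0.0, 1.0, 0.001, 0.001]
force: [-0.4, -1.0, 6.6]
grip_width: 0.0178
gripper_force: 29.3
```

```bash
python3 - <<'E'
from h import *
print(sense()["gripper_force"])
go(.617,-.0155,.12,np.pi/2)
E
```

```text
29.278777185827494
clock 3.12 tcp [0.4406 0.3522 0.0098] yawY(deg) 90.0 zaxis [ 0.0018  0.0022 -1.    ] w 0.0178
shift tool mm [-176.8 -367.3 -110.7]
wz -0.0007 ; shift in tool axes after turn [-176.6 -367.5 -110.7]
```

>>> play_rows:
  steps:
    - {"hand":0.1,"dx":0,"dy":0,"dz":-0.01,"wx":0,"wy":0,"wz":0}
    - {"hand":0.1,"dx":0,"dy":0,"dz":-0.03,"wx":0,"wy":0,"wz":0}
    - {"hand":0.1,"dx":0,"dy":0,"dz":-0.03,"wx":0,"wy":0,"wz":0}
    - {"hand":0.1,"dx":0,"dy":0,"dz":-0.03,"wx":0,"wy":0,"wz":0}
    - {"hand":0.1,"dx":-0.0161,"dy":-0.0334,"dz":-0.001,"wx":0,"wy":0,"wz":0}
    - {"hand":0.1,"dx":-0.0161,"dy":-0.0334,"dz":-0.001,"wx":0,"wy":0,"wz":0}
    - {"hand":0.1,"dx":-0.0161,"dy":-0.0334,"dz":-0.001,"wx":0,"wy":0,"wz":0}
    - {"hand":0.1,"dx":-0.0161,"dy":-0.0334,"dz":-0.001,"wx":0,"wy":0,"wz":0}
    - {"hand":0.1,"dx":-0.0161,"dy":-0.0334,"dz":-0.001,"wx":0,"wy":0,"wz":0}
    - {"hand":0.1,"dx":-0.0161,"dy":-0.0334,"dz":-0.001,"wx":0,"wy":0,"wz":0}
    - {"hand":0.1,"dx":-0.0161,"dy":-0.0334,"dz":-0.001,"wx":0,"wy":0,"wz":0}
    - {"hand":0.1,"dx":-0.0161,"dy":-0.0334,"dz":-0.001,"wx":0,"wy":0,"wz":0}
    - {"hand":0.1,"dx":-0.0161,"dy":-0.0334,"dz":-0.001,"wx":0,"wy":0,"wz":0}
    - {"hand":0.1,"dx":-0.0161,"dy":-0.0334,"dz":-0.001,"wx":0,"wy":0,"wz":0}
    - {"hand":0.1,"dx":-0.0161,"dy":-0.0334,"dz":-0.001,"wx":0,"wy":0,"wz":0}
    - {"hand":0.1,"dx":0,"dy":0,"dz":0,"wx":0,"wy":0,"wz":0}
    - {"hand":0.1,"dx":0,"dy":0,"dz":0,"wx":0,"wy":0,"wz":0}

```text
clock: 4.53
tcp_pos: [0.6172, -0.0196, 0.12]
tcp_rot: [0.003, 1.0, -0.0, 0.0]
force: [-0.3, 0.8, -0.9]
grip_width: 0.018
gripper_force: 29.5
```

```bash
python3 - <<'E'
from h import *
f=look("round_tin","w3",[(.617+.059*np.cos(a),-.0155+.059*np.sin(a),.015) for a in np.arange(0,6.28,.4)])
go(.617,-.0155,.016,np.pi/2)
E
```

```text
round_tin 0.74 [285.1 197.3] bbox 208 359 127 262 n 16323 world@.035 bbox mid [ 0.6062 -0.0161  0.019 ]
clock 4.63 tcp [ 0.6166 -0.0157  0.1196] yawY(deg) 90.0 zaxis [ 1.e-04  8.e-04 -1.e+00] w 0.018
shift tool mm [-4.000e-01  1.000e-01  1.036e+02]
wz -0.0005 ; shift in tool axes after turn [-4.000e-01  1.000e-01  1.036e+02]
```

View pics/w3.png

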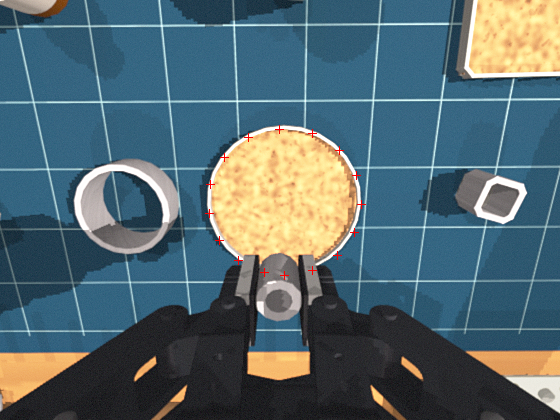

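The wrist view has the tin rim spanning columns 208–360 and starting at row 126. That is within about 1 mm of the estimate, so I take (0.6155, -0.016) as the centre. The die hangs upright at (279,300).

>>> play_rows:
  steps:
    - {"hand":0.1,"dx":0.001,"dy":0,"dz":0.03,"wx":0,"wy":0,"wz":0}
    - {"hand":0.1,"dx":0,"dy":0,"dz":0.03,"wx":0,"wy":0,"wz":0}
    - {"hand":0.1,"dx":0,"dy":0,"dz":0.025,"wx":0,"wy":0,"wz":0}
    - {"hand":0.1,"dx":0,"dy":0,"dz":0.01,"wx":0,"wy":0,"wz":0}
    - {"hand":0.1,"dx":0,"dy":0,"dz":0.004,"wx":0,"wy":0,"wz":0}
    - {"hand":0.1,"dx":0,"dy":0,"dz":0.001,"wx":0,"wy":0,"wz":0}
    - {"hand":0.1,"dx":0,"dy":0,"dz":0.001,"wx":0,"wy":0,"wz":0}
    - {"hand":0.1,"dx":0,"dy":0,"dz":0.001,"wx":0,"wy":0,"wz":0}
    - {"hand":0.1,"dx":0,"dy":0,"dz":0,"wx":0,"wy":0,"wz":0}

```text
clock: 5.38
tcp_pos: [0.6165, -0.0163, 0.0183]
tcp_rot: [0.0, 1.0, 0.0, 0.001]
force: [0.4, 0.0, -0.7]
grip_width: 0.0182
gripper_force: 29.5
```

```bash
python3 - <<'E'
from h import *
go(.6155,-.016,.016,np.pi/2);print(sense()["force"])
E
```

```text
clock 5.38 tcp [ 0.6165 -0.0163  0.0183] yawY(deg) 90.0 zaxis [ 1.9e-03  3.0e-04 -1.0e+00] w 0.0182
shift tool mm [1.  0.3 2.3]
wz -0.0007 ; shift in tool axes after turn [1.  0.3 2.3]
[ 0.37213795  0.02617031 -0.65989123]
```

>>> play_rows:
  steps:
    - {"hand":0.1,"dx":0.0005,"dy":0,"dz":0.0007,"wx":0,"wy":0,"wz":0}
    - {"hand":0.1,"dx":0,"dy":0,"dz":0.0007,"wx":0,"wy":0,"wz":0}
    - {"hand":0.1,"dx":0,"dy":0,"dz":0.0007,"wx":0,"wy":0,"wz":0}
    - {"hand":0.1,"dx":0,"dy":0,"dz":0,"wx":0,"wy":0,"wz":0}

```text
clock: 5.72
tcp_pos: [0.6155, -0.0164, 0.0159]
tcp_rot: [0.0, 1.0, 0.0, 0.0]
force: [-3.3, 0.5, 6.8]
grip_width: 0.0182
gripper_force: 30.1
```

>>> play_rows:
  steps:
    - {"hand":0.35,"dx":0,"dy":0,"dz":0,"wx":0,"wy":0,"wz":0}
    - {"hand":0.45,"dx":0,"dy":0,"dz":0,"wx":0,"wy":0,"wz":0}
    - {"hand":0.45,"dx":0,"dy":0,"dz":0,"wx":0,"wy":0,"wz":0}
    - {"hand":0.45,"dx":0,"dy":0,"dz":-0.01,"wx":0,"wy":0,"wz":0}
    - {"hand":0.45,"dx":0,"dy":0,"dz":-0.03,"wx":0,"wy":0,"wz":0}
    - {"hand":0.45,"dx":0,"dy":0,"dz":-0.03,"wx":0,"wy":0,"wz":0}
    - {"hand":0.45,"dx":0,"dy":0,"dz":-0.03,"wx":0,"wy":0,"wz":0}
    - {"hand":1,"dx":0,"dy":0,"dz":-0.015,"wx":0,"wy":0,"wz":0}
    - {"hand":1,"dx":0,"dy":0,"dz":0,"wx":0,"wy":0,"wz":0}

```text
clock: 6.47
tcp_pos: [0.6175, -0.0165, 0.1351]
tcp_rot: [0.001, 1.0, 0.0, 0.004]
force: [0.2, 0.2, 0.1]
grip_width: 0.0615
gripper_force: 0.0
```

```bash
cat >> h.py <<'E'
from scipy.optimize import minimize
def fit(f,gray,kind,x0,z,size,reg=None):
    "refine (x,y[,yaw]) of a closed outline at height z by maximising image-gradient across it"
    g=cv2.GaussianBlur(gray.astype(np.float32),(0,0),1.2); gm=np.hypot(cv2.Sobel(g,5,1,0),cv2.Sobel(g,5,0,1))
    if kind=="o":
        a=np.linspace(0,2*np.pi,120,endpoint=False); P=np.c_[np.cos(a),np.sin(a)]*size/2
    else:
        t=np.linspace(-.42,.42,30)*size; h=np.full(30,size/2); P=np.r_[np.c_[t,h],np.c_[t,-h],np.c_[h,t],np.c_[-h,t]]
    def cost(p):
        c,s=np.cos(p[2]*10),np.sin(p[2]*10); Q=P@np.array([[c,s],[-s,c]])+p[:2]
        X=np.c_[Q,np.full(len(Q),z)]; q=(f["R"]@X.T).T+f["t"]; q=(f["mtx"]@q.T).T; q=(q[:,:2]/q[:,2:]).astype(np.float32)
        return -cv2.remap(gm,q[:,:1],q[:,1:],cv2.INTER_LINEAR).mean()
    best=None
    for dx in (-.006,-.003,0,.003,.006):
        for dy in (-.006,-.003,0,.003,.006):
            for da in ((0,) if kind=="o" else (-.2,-.1,0,.1,.2)):
                p=np.array([x0[0]+dx,x0[1]+dy,(x0[2]+da)/10 if kind!="o" else 0]); c=cost(p)
                if best is None or c<best[0]: best=(c,p)
    r=minimize(cost,best[1],method="Nelder-Mead",options=dict(initial_simplex=best[1]+np.array([[0,0,0],[.002,0,0],[0,.002,0],[0,0,.005]])))
    return np.round([r.x[0],r.x[1],np.degrees(r.x[2]*10)],4),round(-r.fun,1)
E
python3 - <<'E'
from h import *
f=look("round_die_small","w4",[(.6155+.0095*np.cos(a),-.016+.0095*np.sin(a),.041) for a in np.arange(0,6.28,.8)])
G=cv2.cvtColor(f["color"],cv2.COLOR_BGR2GRAY); S=255-cv2.cvtColor(f["color"],cv2.COLOR_BGR2HSV)[:,:,1]
print("tin",fit(f,S,"o",(.6155,-.016),.015,.118),fit(f,G,"o",(.6155,-.016),.015,.118))
print("die",fit(f,S,"o",(.6155,-.016),.041,.019))
print("ss",fit(f,S,"s",(.606,.136,-.3),.035,.030),fit(f,S,"s",(.606,.136,-.3),.035,.022))
print("rl",fit(f,S,"o",(.61,-.131),.035,.067))
go(.606,.136,.13)
E
```

```text
round_die_small 0.83 [279.9 200.7] bbox 266 291 186 217 n 676 world@.035 bbox mid [ 0.6172 -0.0167  0.019 ]
tin (array([ 0.6147, -0.0163,  1.5631]), np.float64(302.8)) (array([ 0.6149, -0.0162,  1.845 ]), np.float64(369.5))
die (array([ 0.6136, -0.0168,  0.2693]), np.float64(192.5))
ss (array([  0.6065,   0.1363, -16.1579]), np.float64(206.5)) (array([  0.612 ,   0.1389, -14.5698]), np.float64(156.7))
rl (array([ 0.6132, -0.1323,  2.233 ]), np.float64(208.7))
clock 6.57 tcp [ 0.6155 -0.0163  0.1308] yawY(deg) 90.0 zaxis [ 1.4e-03  3.0e-04 -1.0e+00] w 0.0758
shift tool mm [  9.6 152.3   0.8]
```

View pics/w4.png

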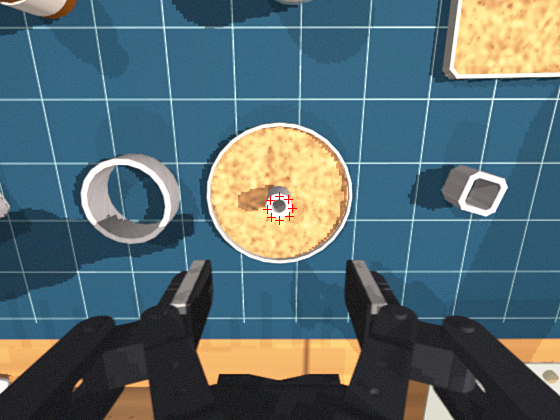

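The small ring stands in the tin at (279,206), within 1 mm of the tin's centre. Next is the medium ring.

>>> play_rows:
  steps:
    - {"hand":0.85,"dx":-0.0013,"dy":0.0359,"dz":0.001,"wx":0,"wy":0,"wz":0}
    - {"hand":0.85,"dx":-0.0013,"dy":0.0359,"dz":0.001,"wx":0,"wy":0,"wz":0}
    - {"hand":0.85,"dx":-0.0013,"dy":0.0359,"dz":0.001,"wx":0,"wy":0,"wz":0}
    - {"hand":0.85,"dx":-0.0013,"dy":0.0359,"dz":0.001,"wx":0,"wy":0,"wz":0}
    - {"hand":0.85,"dx":-0.0013,"dy":0.0359,"dz":0.001,"wx":0,"wy":0,"wz":0}
    - {"hand":0.85,"dx":-0.0013,"dy":0.0359,"dz":0.001,"wx":0,"wy":0,"wz":0}
    - {"hand":0.85,"dx":-0.0013,"dy":0.0359,"dz":0.001,"wx":0,"wy":0,"wz":0}
    - {"hand":0.85,"dx":-0.0013,"dy":0.0359,"dz":0.001,"wx":0,"wy":0,"wz":0}
    - {"hand":0.85,"dx":-0.0013,"dy":0.0359,"dz":0.001,"wx":0,"wy":0,"wz":0}
    - {"hand":0.85,"dx":0,"dy":0,"dz":0,"wx":0,"wy":0,"wz":0}
    - {"hand":0.85,"dx":0,"dy":0,"dz":0,"wx":0,"wy":0,"wz":0}
    - {"hand":0.85,"dx":0,"dy":0,"dz":0,"wx":0,"wy":0,"wz":0}

```text
clock: 7.57
tcp_pos: [0.6267, 0.3059, 0.1194]
tcp_rot: [0.0, 1.0, -0.001, -0.001]
force: [0.1, -1.0, 0.2]
grip_width: 0.0724
gripper_force: 0.0
```

```bash
python3 - <<'E'
from h import *
f=look("round_die_medium","w5")
S=255-cv2.cvtColor(f["color"],cv2.COLOR_BGR2HSV)[:,:,1]
p,c=fit(f,S,"o",(.627,.307),.035,.043);print("rm",p,c,fit(f,S,"o",(.627,.307),.035,.035))
go(p[0],p[1],.0075,np.pi/2)
E
```

```text
round_die_medium 0.89 [282.4 224. ] bbox 253 311 182 245 n 2051 world@.035 bbox mid [0.6302 0.3082 0.019 ]
rm [0.6282 0.3076 1.6052] 229.6 (array([ 0.6317,  0.3106, -9.917 ]), np.float64(155.3))
clock 7.67 tcp [0.6274 0.3048 0.1203] yawY(deg) 89.8 zaxis [-7.0e-04 -1.4e-03 -1.0e+00] w 0.0727
shift tool mm [ -0.9   3.  112.8]
wz -0.0028 ; shift in tool axes after turn [ -0.9   3.  112.8]
```

>>> play_rows:
  steps:
    - {"hand":0.85,"dx":-0.001,"dy":0.0025,"dz":0.03,"wx":0,"wy":0,"wz":0}
    - {"hand":0.85,"dx":0,"dy":0,"dz":0.03,"wx":0,"wy":0,"wz":0}
    - {"hand":0.85,"dx":0,"dy":0,"dz":0.03,"wx":0,"wy":0,"wz":0}
    - {"hand":0.85,"dx":0,"dy":0,"dz":0.016,"wx":0,"wy":0,"wz":0}
    - {"hand":0.85,"dx":0,"dy":0,"dz":0.006,"wx":0,"wy":0,"wz":0}
    - {"hand":0.85,"dx":0,"dy":0,"dz":0,"wx":0,"wy":0,"wz":0}
    - {"hand":0.6,"dx":0,"dy":0,"dz":0,"wx":0,"wy":0,"wz":0}
    - {"hand":0.55,"dx":0,"dy":0,"dz":0,"wx":0,"wy":0,"wz":0}
    - {"hand":0.4,"dx":0,"dy":0,"dz":0,"wx":0,"wy":0,"wz":0}
    - {"hand":0.4,"dx":0,"dy":0,"dz":0,"wx":0,"wy":0,"wz":0}
    - {"hand":0.4,"dx":0,"dy":0,"dz":0,"wx":0,"wy":0,"wz":0}
    - {"hand":0.4,"dx":0,"dy":0,"dz":0,"wx":0,"wy":0,"wz":0}
  grip_force: 35

```text
clock: 8.67
tcp_pos: [0.6295, 0.3095, 0.0113]
tcp_rot: [0.001, 1.0, 0.001, 0.001]
force: [-0.7, -1.6, 6.8]
grip_width: 0.0417
gripper_force: 35.6
```

```bash
python3 - <<'E'
from h import *
print(sense()["force"])
go(.6148,-.0163,.12,np.pi/2)
E
```

```text
[-0.69192852 -1.5543102   6.83629539]
clock 8.67 tcp [0.6295 0.3095 0.0113] yawY(deg) 89.9 zaxis [ 0.003   0.0014 -1.    ] w 0.0417
shift tool mm [  14.  -325.6 -109.2]
wz -0.0011 ; shift in tool axes after turn [  14.4 -325.6 -109.2]
```

>>> play_rows:
  steps:
    - {"hand":0.4,"dx":0,"dy":0,"dz":-0.01,"wx":0,"wy":0,"wz":0}
    - {"hand":0.4,"dx":0,"dy":0,"dz":-0.03,"wx":0,"wy":0,"wz":0}
    - {"hand":0.4,"dx":0,"dy":0,"dz":-0.03,"wx":0,"wy":0,"wz":0}
    - {"hand":0.4,"dx":0,"dy":0,"dz":-0.03,"wx":0,"wy":0,"wz":0}
    - {"hand":0.4,"dx":0.0014,"dy":-0.0325,"dz":-0.001,"wx":0,"wy":0,"wz":0}
    - {"hand":0.4,"dx":0.0014,"dy":-0.0325,"dz":-0.001,"wx":0,"wy":0,"wz":0}
    - {"hand":0.4,"dx":0.0014,"dy":-0.0325,"dz":-0.001,"wx":0,"wy":0,"wz":0}
    - {"hand":0.4,"dx":0.0014,"dy":-0.0325,"dz":-0.001,"wx":0,"wy":0,"wz":0}
    - {"hand":0.4,"dx":0.0014,"dy":-0.0325,"dz":-0.001,"wx":0,"wy":0,"wz":0}
    - {"hand":0.4,"dx":0.0014,"dy":-0.0325,"dz":-0.001,"wx":0,"wy":0,"wz":0}
    - {"hand":0.4,"dx":0.0014,"dy":-0.0325,"dz":-0.001,"wx":0,"wy":0,"wz":0}
    - {"hand":0.4,"dx":0.0014,"dy":-0.0325,"dz":-0.001,"wx":0,"wy":0,"wz":0}
    - {"hand":0.4,"dx":0.0014,"dy":-0.0325,"dz":-0.001,"wx":0,"wy":0,"wz":0}
    - {"hand":0.4,"dx":0.0014,"dy":-0.0325,"dz":-0.001,"wx":0,"wy":0,"wz":0}
    - {"hand":0.4,"dx":0,"dy":0,"dz":0,"wx":0,"wy":0,"wz":0}
    - {"hand":0.4,"dx":0,"dy":0,"dz":0,"wx":0,"wy":0,"wz":0}
    - {"hand":0.4,"dx":0,"dy":0,"dz":0,"wx":0,"wy":0,"wz":0}

```text
clock: 10.08
tcp_pos: [0.6141, -0.0152, 0.1198]
tcp_rot: [0.0, 1.0, 0.0, 0.0]
force: [0.2, 0.4, -2.2]
grip_width: 0.0418
gripper_force: 35.9
```

```bash
python3 - <<'E'
from h import *
f=look("round_die_medium","w6")
S=255-cv2.cvtColor(f["color"],cv2.COLOR_BGR2HSV)[:,:,1]; t=sense()["tcp_pos"]; print(t)
print("tin",fit(f,S,"o",(.6155,-.016),.015,.118))
for h in (.0210,.0237,.026):print("held",h,fit(f,S,"o",(t[0],t[1]),t[2]+h,.043),fit(f,S,"o",(t[0],t[1]),t[2]+h,.035))
im=f["color"].copy()
for r in (.0175,.0215):
  for a in np.arange(0,6.28,.3):
    u=topix(f,(t[0]+r*np.cos(a),t[1]+r*np.sin(a),t[2]+.0237)); cv2.circle(im,tuple(int(round(v)) for v in u),1,(0,0,255),-1)
cv2.imwrite("pics/w6.png",im)
go(.6148,-.0163,.0185,np.pi/2)
E
```

```text
round_die_medium 0.64 [276.9 294.3] bbox 227 330 228 343 n 8244 world@.035 bbox mid [ 0.6803 -0.0154  0.019 ]
round_die_medium 0.31 [483.6 199.3] bbox 449 516 175 228 n 2594 world@.035 bbox mid [0.6086 0.1388 0.019 ]
[ 0.61407174 -0.01408107  0.11935088]
tin (array([ 0.6148, -0.0163,  1.8571]), np.float64(263.0))
held 0.021 (array([ 0.6223, -0.0178, -0.5707]), np.float64(78.4)) (array([ 0.6197, -0.0162,  1.6081]), np.float64(111.9))
held 0.0237 (array([ 0.6212, -0.0127, -5.0456]), np.float64(74.1)) (array([ 0.6175, -0.0149,  1.3933]), np.float64(119.6))
held 0.026 (array([ 0.6112, -0.0156,  4.5199]), np.float64(130.6)) (array([ 0.6157, -0.0153,  1.3995]), np.float64(122.1))
clock 10.18 tcp [ 0.6141 -0.0141  0.1194] yawY(deg) 90.1 zaxis [ 4.e-04  9.e-04 -1.e+00] w 0.0419
shift tool mm [ -0.7  -2.3 100.8]
wz 0.0012 ; shift in tool axes after turn [ -0.7  -2.3 100.8]
```

View pics/w6.png

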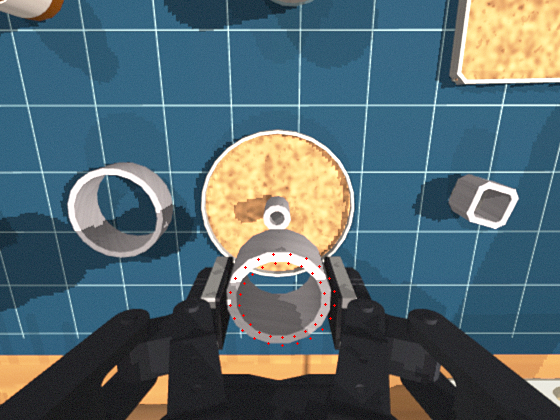

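The held ring, spanning columns 228–330 and rows 248–343, is centred on the TCP to about 1 mm. The small die is below it at (277,216). I'm lowering.

>>> play_rows:
  steps:
    - {"hand":0.4,"dx":0,"dy":-0.0012,"dz":0.03,"wx":0,"wy":0,"wz":0}
    - {"hand":0.4,"dx":0,"dy":0,"dz":0.03,"wx":0,"wy":0,"wz":0}
    - {"hand":0.4,"dx":0,"dy":0,"dz":0.02,"wx":0,"wy":0,"wz":0}
    - {"hand":0.4,"dx":0,"dy":0,"dz":0.01,"wx":0,"wy":0,"wz":0}
    - {"hand":0.4,"dx":0,"dy":0,"dz":0.005,"wx":0,"wy":0,"wz":0}
    - {"hand":0.4,"dx":0,"dy":0,"dz":0.002,"wx":0,"wy":0,"wz":0}
    - {"hand":0.4,"dx":0,"dy":0,"dz":0.001,"wx":0,"wy":0,"wz":0}
    - {"hand":0.4,"dx":0,"dy":0,"dz":0.001,"wx":0,"wy":0,"wz":0}
    - {"hand":0.4,"dx":0,"dy":0,"dz":0,"wx":0,"wy":0,"wz":0}

```text
clock: 10.93
tcp_pos: [0.6146, -0.0168, 0.021]
tcp_rot: [0.0, 1.0, 0.0, 0.001]
force: [0.4, -0.6, -1.1]
grip_width: 0.042
gripper_force: 35.9
```

>>> play_rows:
  steps:
    - {"hand":0.4,"dx":0,"dy":0,"dz":0.001,"wx":0,"wy":0,"wz":0}
    - {"hand":0.4,"dx":0,"dy":0,"dz":0.001,"wx":0,"wy":0,"wz":0}
    - {"hand":0.4,"dx":0,"dy":0,"dz":0.0007,"wx":0,"wy":0,"wz":0}
    - {"hand":0.4,"dx":0,"dy":0,"dz":0.0007,"wx":0,"wy":0,"wz":0}
    - {"hand":0.4,"dx":0,"dy":0,"dz":0,"wx":0,"wy":0,"wz":0}

```text
clock: 11.35
tcp_pos: [0.614, -0.017, 0.0173]
tcp_rot: [0.0, 1.0, 0.0, 0.0]
force: [-3.4, 0.7, 5.2]
grip_width: 0.0421
gripper_force: 36.5
```

>>> play_rows:
  steps:
    - {"hand":0.6,"dx":0,"dy":0,"dz":0,"wx":0,"wy":0,"wz":0}
    - {"hand":0.7,"dx":0,"dy":0,"dz":0,"wx":0,"wy":0,"wz":0}
    - {"hand":0.7,"dx":0,"dy":0,"dz":0,"wx":0,"wy":0,"wz":0}
    - {"hand":0.7,"dx":0,"dy":0,"dz":-0.01,"wx":0,"wy":0,"wz":0}
    - {"hand":0.7,"dx":0,"dy":0,"dz":-0.03,"wx":0,"wy":0,"wz":0}
    - {"hand":0.7,"dx":0,"dy":0,"dz":-0.03,"wx":0,"wy":0,"wz":0}
    - {"hand":1,"dx":0,"dy":0,"dz":-0.03,"wx":0,"wy":0,"wz":0}
    - {"hand":1,"dx":0,"dy":0,"dz":0,"wx":0,"wy":0,"wz":0}
    - {"hand":1,"dx":0,"dy":0,"dz":0,"wx":0,"wy":0,"wz":0}

```text
clock: 12.1
tcp_pos: [0.6153, -0.017, 0.1193]
tcp_rot: [0.0, 1.0, 0.0, 0.002]
force: [0.4, 0.3, -0.3]
grip_width: 0.0853
gripper_force: 0.0
```

```bash
python3 - <<'E'
from h import *
f=look("round_die_medium","w7")
S=255-cv2.cvtColor(f["color"],cv2.COLOR_BGR2HSV)[:,:,1]
print("tin",fit(f,S,"o",(.6155,-.016),.015,.118))
print("med",fit(f,S,"o",(.6148,-.016),.041,.043),fit(f,S,"o",(.6148,-.016),.041,.035),"small",fit(f,S,"o",(.6148,-.016),.041,.019))
print("rl",fit(f,S,"o",(.61,-.131),.035,.067))
go(.612,-.132,.12)
E
```

```text
round_die_medium 0.55 [272.8 229.9] bbox 248 309 179 243 n 1945 world@.035 bbox mid [ 0.6174 -0.0172  0.019 ]
tin (array([ 0.6146, -0.0163,  3.5589]), np.float64(301.4))
med (array([ 0.6125, -0.0175,  1.2053]), np.float64(204.8)) (array([ 0.6153, -0.021 ,  0.4339]), np.float64(152.6)) small (array([ 0.6075, -0.0168,  1.6289]), np.float64(162.6))
rl (array([ 0.6132, -0.1322,  1.3707]), np.float64(209.0))
clock 12.2 tcp [ 0.6135 -0.0169  0.1163] yawY(deg) 90.0 zaxis [-6.e-04  1.e-04 -1.e+00] w 0.0856
shift tool mm [   1.5 -115.1   -3.7]
```

View pics/w7.png

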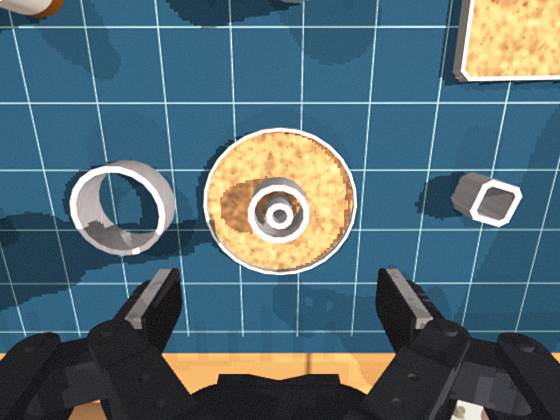

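The medium ring at (278,213) and the small one at (280,214) are concentric. The large ring sits close to the tin, so I'll turn the hand about 43° to keep the fingers clear of the rim.

>>> play_rows:
  steps:
    - {"hand":0.95,"dx":0.0005,"dy":-0.0288,"dz":0,"wx":0,"wy":0,"wz":0}
    - {"hand":0.95,"dx":0.0005,"dy":-0.0288,"dz":0,"wx":0,"wy":0,"wz":0}
    - {"hand":0.95,"dx":0.0005,"dy":-0.0288,"dz":0,"wx":0,"wy":0,"wz":0}
    - {"hand":0.95,"dx":0.0005,"dy":-0.0288,"dz":0,"wx":0,"wy":0,"wz":0}
    - {"hand":0.95,"dx":0,"dy":0,"dz":0,"wx":0,"wy":0,"wz":0.12}
    - {"hand":0.95,"dx":0,"dy":0,"dz":0,"wx":0,"wy":0,"wz":0.12}
    - {"hand":0.95,"dx":0,"dy":0,"dz":0,"wx":0,"wy":0,"wz":0.12}
    - {"hand":0.95,"dx":0,"dy":0,"dz":0,"wx":0,"wy":0,"wz":0.12}
    - {"hand":0.95,"dx":0,"dy":0,"dz":0,"wx":0,"wy":0,"wz":0.12}
    - {"hand":0.95,"dx":0,"dy":0,"dz":0,"wx":0,"wy":0,"wz":0.12}
    - {"hand":0.95,"dx":0,"dy":0,"dz":0,"wx":0,"wy":0,"wz":0}
    - {"hand":0.95,"dx":0,"dy":0,"dz":0,"wx":0,"wy":0,"wz":0}
    - {"hand":0.95,"dx":0,"dy":0,"dz":0,"wx":0,"wy":0,"wz":0}

```text
clock: 13.28
tcp_pos: [0.6114, -0.1321, 0.1159]
tcp_rot: [0.351, 0.936, -0.0, -0.001]
force: [-0.0, 0.5, 1.1]
grip_width: 0.0812
gripper_force: 0.0
```

```bash
python3 - <<'E'
from h import *
f=look("round_die_large","w8")
S=255-cv2.cvtColor(f["color"],cv2.COLOR_BGR2HSV)[:,:,1]
p,c=fit(f,S,"o",(.6125,-.132),.035,.067);print("rl",p,c)
go(p[0],p[1],.005)
E
```

```text
round_die_large 0.71 [278.9 238.6] bbox 235 328 166 261 n 3398 world@.035 bbox mid [ 0.6146 -0.133   0.019 ]
rl [ 0.6133 -0.1322  1.476 ] 228.6
clock 13.38 tcp [ 0.6117 -0.1322  0.1163] yawY(deg) 48.8 zaxis [-5.e-04  2.e-04 -1.e+00] w 0.081
shift tool mm [ -1.3   1.1 111.3]
```

>>> play_rows:
  steps:
    - {"hand":0.95,"dx":-0.0013,"dy":0.0011,"dz":0.03,"wx":0,"wy":0,"wz":0}
    - {"hand":0.95,"dx":0,"dy":0,"dz":0.03,"wx":0,"wy":0,"wz":0}
    - {"hand":0.95,"dx":0,"dy":0,"dz":0.03,"wx":0,"wy":0,"wz":0}
    - {"hand":0.95,"dx":0,"dy":0,"dz":0.016,"wx":0,"wy":0,"wz":0}
    - {"hand":0.95,"dx":0,"dy":0,"dz":0.006,"wx":0,"wy":0,"wz":0}
    - {"hand":0.95,"dx":0,"dy":0,"dz":0,"wx":0,"wy":0,"wz":0}
    - {"hand":0.85,"dx":0,"dy":0,"dz":0,"wx":0,"wy":0,"wz":0}
    - {"hand":0.7,"dx":0,"dy":0,"dz":0,"wx":0,"wy":0,"wz":0}
    - {"hand":0.7,"dx":0,"dy":0,"dz":0,"wx":0,"wy":0,"wz":0}
    - {"hand":0.7,"dx":0,"dy":0,"dz":0,"wx":0,"wy":0,"wz":0}
    - {"hand":0.7,"dx":0,"dy":0,"dz":0,"wx":0,"wy":0,"wz":0}
  grip_force: 40

```text
clock: 14.3
tcp_pos: [0.6148, -0.1325, 0.0066]
tcp_rot: [0.353, 0.936, 0.0, 0.001]
force: [-2.1, 0.0, 6.8]
grip_width: 0.0664
gripper_force: 45.6
```

```bash
python3 - <<'E'
from h import *
print(sense()["force"])
go(.6155,-.0163,.12)
E
```

```text
[-2.12234046  0.04801898  6.76754483]
clock 14.3 tcp [ 0.6148 -0.1325  0.0066] yawY(deg) 48.7 zaxis [ 3.e-03 -2.e-04 -1.e+00] w 0.0664
shift tool mm [  75.9   88.  -113.4]
```

>>> play_rows:
  steps:
    - {"hand":0.7,"dx":0,"dy":0,"dz":-0.01,"wx":0,"wy":0,"wz":0}
    - {"hand":0.7,"dx":0,"dy":0,"dz":-0.03,"wx":0,"wy":0,"wz":0}
    - {"hand":0.7,"dx":0,"dy":0,"dz":-0.03,"wx":0,"wy":0,"wz":0}
    - {"hand":0.7,"dx":0,"dy":0,"dz":-0.03,"wx":0,"wy":0,"wz":0}
    - {"hand":0.7,"dx":0.0152,"dy":0.0176,"dz":-0.003,"wx":0,"wy":0,"wz":0}
    - {"hand":0.7,"dx":0.0152,"dy":0.0176,"dz":-0.003,"wx":0,"wy":0,"wz":0}
    - {"hand":0.7,"dx":0.0152,"dy":0.0176,"dz":-0.003,"wx":0,"wy":0,"wz":0}
    - {"hand":0.7,"dx":0.0152,"dy":0.0176,"dz":-0.003,"wx":0,"wy":0,"wz":0}
    - {"hand":0.7,"dx":0.0152,"dy":0.0176,"dz":0,"wx":0,"wy":0,"wz":0}
    - {"hand":0.7,"dx":0,"dy":0,"dz":0,"wx":0,"wy":0,"wz":0}
    - {"hand":0.7,"dx":0,"dy":0,"dz":0,"wx":0,"wy":0,"wz":0}
    - {"hand":0.7,"dx":0,"dy":0,"dz":0,"wx":0,"wy":0,"wz":0}

```text
clock: 15.3
tcp_pos: [0.6145, -0.0166, 0.1172]
tcp_rot: [0.353, 0.936, -0.0, 0.0]
force: [-0.2, -0.6, -1.6]
grip_width: 0.0663
gripper_force: 45.8
```

```bash
python3 - <<'E'
from h import *
f=look("round_die_large","w9")
t=sense()["tcp_pos"]; im=f["color"].copy()
S=255-cv2.cvtColor(f["color"],cv2.COLOR_BGR2HSV)[:,:,1]
print("tin",fit(f,S,"o",(.6155,-.016),.015,.118))
print("med",fit(f,S,"o",(.614,-.017),.041,.043))
for r in (.0295,.0335):
  for a in np.arange(0,6.28,.2):
    u=topix(f,(t[0]+r*np.cos(a),t[1]+r*np.sin(a),t[2]+.0284)); cv2.circle(im,tuple(int(round(v)) for v in u),1,(0,0,255),-1)
cv2.imwrite("pics/w9.png",im)
go(.6155,-.0163,.0126)
E
```

```text
round_die_large 0.88 [277.8 317.7] bbox 194 363 205 372 n 14269 world@.035 bbox mid [ 0.6651 -0.0621  0.019 ]
tin (array([ 0.6149, -0.016 ,  3.1158]), np.float64(277.3))
med (array([ 0.6126, -0.0174,  3.9058]), np.float64(127.4))
clock 15.4 tcp [ 0.6145 -0.0174  0.117 ] yawY(deg) 48.6 zaxis [ 3.e-04 -5.e-04 -1.e+00] w 0.0656
shift tool mm [  0.    1.5 104.4]
```

View pics/w9.png

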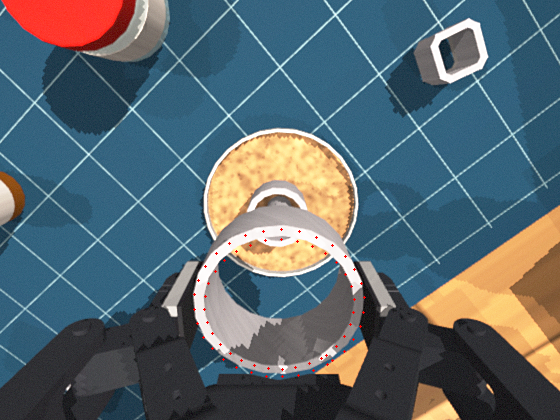

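The large ring is centred on the TCP markers, with the medium ring visible below at (277,210). I'm lowering it.

>>> play_rows:
  steps:
    - {"hand":0.7,"dx":0,"dy":0.0008,"dz":0.03,"wx":0,"wy":0,"wz":0}
    - {"hand":0.7,"dx":0,"dy":0,"dz":0.03,"wx":0,"wy":0,"wz":0}
    - {"hand":0.7,"dx":0,"dy":0,"dz":0.02,"wx":0,"wy":0,"wz":0}
    - {"hand":0.7,"dx":0,"dy":0,"dz":0.01,"wx":0,"wy":0,"wz":0}
    - {"hand":0.7,"dx":0,"dy":0,"dz":0.006,"wx":0,"wy":0,"wz":0}
    - {"hand":0.7,"dx":0,"dy":0,"dz":0.003,"wx":0,"wy":0,"wz":0}
    - {"hand":0.7,"dx":0,"dy":0,"dz":0.001,"wx":0,"wy":0,"wz":0}
    - {"hand":0.7,"dx":0,"dy":0,"dz":0.001,"wx":0,"wy":0,"wz":0}
    - {"hand":0.7,"dx":0,"dy":0,"dz":0,"wx":0,"wy":0,"wz":0}

```text
clock: 16.15
tcp_pos: [0.6158, -0.0154, 0.0166]
tcp_rot: [0.353, 0.936, 0.0, 0.001]
force: [0.8, -0.3, -2.3]
grip_width: 0.0664
gripper_force: 45.8
```

>>> play_rows:
  steps:
    - {"hand":0.7,"dx":0,"dy":0,"dz":0.001,"wx":0,"wy":0,"wz":0}
    - {"hand":0.7,"dx":0,"dy":0,"dz":0.001,"wx":0,"wy":0,"wz":0}
    - {"hand":0.7,"dx":0,"dy":0,"dz":0.0008,"wx":0,"wy":0,"wz":0}
    - {"hand":0.7,"dx":0,"dy":0,"dz":0.0008,"wx":0,"wy":0,"wz":0}
    - {"hand":0.7,"dx":0,"dy":0,"dz":0,"wx":0,"wy":0,"wz":0}

```text
clock: 16.57
tcp_pos: [0.6152, -0.0153, 0.0126]
tcp_rot: [0.353, 0.936, 0.0, 0.0]
force: [-2.8, 0.4, 4.6]
grip_width: 0.0658
gripper_force: 46.3
```

>>> play_rows:
  steps:
    - {"hand":0.85,"dx":0,"dy":0,"dz":0,"wx":0,"wy":0,"wz":0}
    - {"hand":0.92,"dx":0,"dy":0,"dz":0,"wx":0,"wy":0,"wz":0}
    - {"hand":0.92,"dx":0,"dy":0,"dz":0,"wx":0,"wy":0,"wz":0}
    - {"hand":0.92,"dx":0,"dy":0,"dz":-0.01,"wx":0,"wy":0,"wz":0}
    - {"hand":0.92,"dx":0,"dy":0,"dz":-0.03,"wx":0,"wy":0,"wz":0}
    - {"hand":0.92,"dx":0,"dy":0,"dz":-0.03,"wx":0,"wy":0,"wz":0}
    - {"hand":0.92,"dx":0,"dy":0,"dz":-0.035,"wx":0,"wy":0,"wz":0}
    - {"hand":0.92,"dx":0,"dy":0,"dz":0,"wx":0,"wy":0,"wz":0}
    - {"hand":0.92,"dx":0,"dy":0,"dz":0,"wx":0,"wy":0,"wz":0}

```text
clock: 17.32
tcp_pos: [0.6166, -0.0154, 0.1201]
tcp_rot: [0.353, 0.936, 0.001, 0.002]
force: [0.1, 0.0, -0.2]
grip_width: 0.0783
gripper_force: 0.0
```

```bash
python3 - <<'E'
from h import *
f=look("round_die_large","w10")
S=255-cv2.cvtColor(f["color"],cv2.COLOR_BGR2HSV)[:,:,1]
print("tin",fit(f,S,"o",(.6155,-.016),.015,.118))
print("large",fit(f,S,"o",(.6148,-.016),.041,.067),"med",fit(f,S,"o",(.6148,-.016),.041,.043))
p,c=fit(f,S,"s",(.606,.136,-.3),.035,.030);print("ss",p,c)
go(p[0],p[1],.12,np.radians(p[2]+90)); go(p[0],p[1],.12,np.radians(p[2]))
E
```

```text
tin (array([ 0.6147, -0.0161,  1.1941]), np.float64(303.6))
large (array([ 0.6132, -0.0151, -0.2591]), np.float64(219.1)) med (array([ 0.6094, -0.0139,  0.764 ]), np.float64(137.2))
ss [  0.6065   0.1362 -16.3905] 206.2
clock 17.42 tcp [ 0.6148 -0.0153  0.1169] yawY(deg) 48.7 zaxis [-2.e-04  2.e-04 -1.e+00] w 0.0783
shift tool mm [106.2 108.3  -3.1]
wz -0.4347 ; shift in tool axes after turn [ 50.7 143.   -3.1]
clock 17.42 tcp [ 0.6148 -0.0153  0.1169] yawY(deg) 48.7 zaxis [-2.e-04  2.e-04 -1.e+00] w 0.0783
shift tool mm [106.2 108.3  -3.1]
wz 1.1361 ; shift in tool axes after turn [143.  -50.7  -3.1]
```

View pics/w10.png

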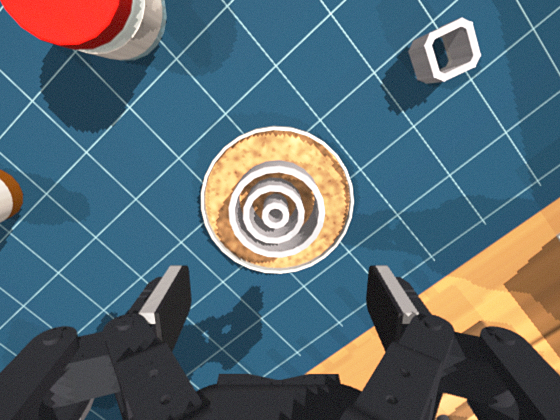

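All three rings are concentric in the tin around (276,212). Next is the small square die, steel, at (452,52) here.

>>> play_rows:
  steps:
    - {"hand":0.7,"dx":0,"dy":0,"dz":0,"wx":0,"wy":0,"wz":-0.109}
    - {"hand":0.7,"dx":0,"dy":0,"dz":0,"wx":0,"wy":0,"wz":-0.109}
    - {"hand":0.7,"dx":0,"dy":0,"dz":0,"wx":0,"wy":0,"wz":-0.109}
    - {"hand":0.7,"dx":0,"dy":0,"dz":0,"wx":0,"wy":0,"wz":-0.109}
    - {"hand":0.7,"dx":0.0101,"dy":0.0286,"dz":0,"wx":0,"wy":0,"wz":0}
    - {"hand":0.7,"dx":0.0101,"dy":0.0286,"dz":0,"wx":0,"wy":0,"wz":0}
    - {"hand":0.7,"dx":0.0101,"dy":0.0286,"dz":0,"wx":0,"wy":0,"wz":0}
    - {"hand":0.7,"dx":0.0101,"dy":0.0286,"dz":0,"wx":0,"wy":0,"wz":0}
    - {"hand":0.7,"dx":0.0101,"dy":0.0286,"dz":0,"wx":0,"wy":0,"wz":0}
    - {"hand":0.7,"dx":0,"dy":0,"dz":0,"wx":0,"wy":0,"wz":0}
    - {"hand":0.7,"dx":0,"dy":0,"dz":0,"wx":0,"wy":0,"wz":0}
    - {"hand":0.7,"dx":0,"dy":0,"dz":0,"wx":0,"wy":0,"wz":0}

```text
clock: 18.42
tcp_pos: [0.6062, 0.1353, 0.1159]
tcp_rot: [0.142, 0.99, -0.001, -0.001]
force: [0.5, -0.8, -0.5]
grip_width: 0.0601
gripper_force: 0.0
```

```bash
python3 - <<'E'
from h import *
f=look("square_die_small","w11")
S=255-cv2.cvtColor(f["color"],cv2.COLOR_BGR2HSV)[:,:,1]
p,c=fit(f,S,"s",(.6065,.136,-.28),.035,.030);print("ss",p,c)
im=f["color"].copy()
q=np.radians(p[2]);
for a in (45,135,225,315):
    X=(p[0]+.0212*np.cos(q+np.radians(a)),p[1]+.0212*np.sin(q+np.radians(a)),.035);u=topix(f,X);cv2.circle(im,tuple(int(round(v)) for v in u),1,(0,0,255),-1)
cv2.imwrite("pics/w11.png",cv2.resize(im[100:320,170:390],(600,600)))
go(p[0],p[1],.008,np.radians(p[2]+90))
E
```

```text
square_die_small 0.56 [281.8 216.5] bbox 259 303 188 237 n 1661 world@.035 bbox mid [0.6083 0.1359 0.019 ]
ss [  0.6071   0.1357 -17.2207] 211.7
clock 18.52 tcp [0.6067 0.1343 0.1164] yawY(deg) 73.6 zaxis [-8.e-04 -1.e-03 -1.e+00] w 0.06
shift tool mm [ -0.    1.6 108.4]
wz 0.0137 ; shift in tool axes after turn [ -0.    1.6 108.4]
```

View pics/w11.png

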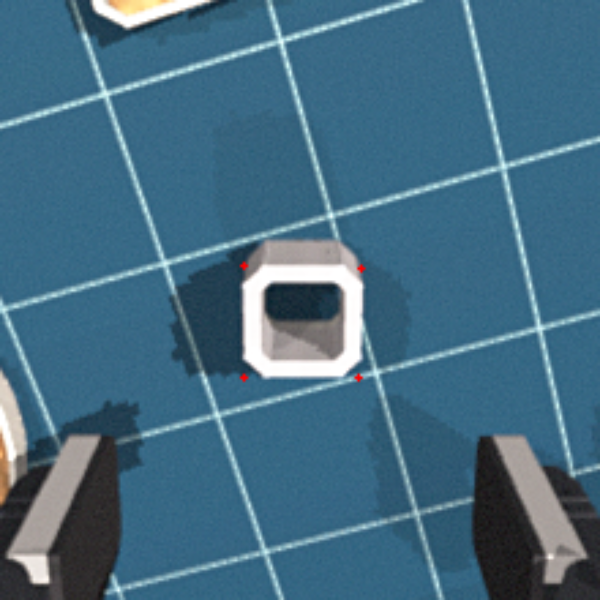

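The crop shows the plain steel square die, aligned with the hand and centred, with its corners on the markers. I'm grasping it.

>>> play_rows:
  steps:
    - {"hand":0.7,"dx":0,"dy":0.0014,"dz":0.03,"wx":0,"wy":0,"wz":0.01}
    - {"hand":0.7,"dx":0,"dy":0,"dz":0.03,"wx":0,"wy":0,"wz":0}
    - {"hand":0.7,"dx":0,"dy":0,"dz":0.03,"wx":0,"wy":0,"wz":0}
    - {"hand":0.7,"dx":0,"dy":0,"dz":0.013,"wx":0,"wy":0,"wz":0}
    - {"hand":0.7,"dx":0,"dy":0,"dz":0.005,"wx":0,"wy":0,"wz":0}
    - {"hand":0.55,"dx":0,"dy":0,"dz":0,"wx":0,"wy":0,"wz":0}
    - {"hand":0.4,"dx":0,"dy":0,"dz":0,"wx":0,"wy":0,"wz":0}
    - {"hand":0.4,"dx":0,"dy":0,"dz":0,"wx":0,"wy":0,"wz":0}
    - {"hand":0.25,"dx":0,"dy":0,"dz":0,"wx":0,"wy":0,"wz":0}
    - {"hand":0.25,"dx":0,"dy":0,"dz":0,"wx":0,"wy":0,"wz":0}
    - {"hand":0.25,"dx":0,"dy":0,"dz":0,"wx":0,"wy":0,"wz":0}
    - {"hand":0.25,"dx":0,"dy":0,"dz":0,"wx":0,"wy":0,"wz":0}
    - {"hand":0.25,"dx":0,"dy":0,"dz":-0.01,"wx":0,"wy":0,"wz":0}
    - {"hand":0.25,"dx":0,"dy":0,"dz":-0.03,"wx":0,"wy":0,"wz":0}
    - {"hand":0.25,"dx":0,"dy":0,"dz":-0.03,"wx":0,"wy":0,"wz":0}
    - {"hand":0.25,"dx":0,"dy":0,"dz":-0.04,"wx":0,"wy":0,"wz":0}
    - {"hand":0.25,"dx":0,"dy":0,"dz":0,"wx":0,"wy":0,"wz":0}
    - {"hand":0.25,"dx":0,"dy":0,"dz":0,"wx":0,"wy":0,"wz":0}
  grip_force: 35

```text
clock: 20.02
tcp_pos: [0.6088, 0.1379, 0.1227]
tcp_rot: [0.147, 0.989, 0.001, 0.003]
force: [-0.4, -0.5, -1.2]
grip_width: 0.0293
gripper_force: 34.9
```

```bash
python3 - <<'E'
from h import *
f=grab_frame("wrist")
S=255-cv2.cvtColor(f["color"],cv2.COLOR_BGR2HSV)[:,:,1]
print("wrist",fit(f,S,"s",(.468,.163,0),.015,.114))
f=grab_frame("top"); S=255-cv2.cvtColor(f["color"],cv2.COLOR_BGR2HSV)[:,:,1]
print("top",fit(f,S,"s",(.466,.162,0),.015,.114),"sl",fit(f,S,"s",(.613,-.281,.4),.035,.06))
go(.468,.163,.12,np.pi/2)
E
```

```text
wrist (array([0.4671, 0.1628, 1.1112]), np.float64(150.1))
top (array([0.4637, 0.1683, 0.5799]), np.float64(127.3)) sl (array([ 0.6218, -0.2842, 19.4857]), np.float64(227.7))
clock 20.12 tcp [0.6067 0.1375 0.119 ] yawY(deg) 73.1 zaxis [-3.e-04  2.e-04 -1.e+00] w 0.0299
shift tool mm [140.2 -15.9  -1. ]
wz -0.2946 ; shift in tool axes after turn [138.7  25.5  -1. ]
```

>>> play_rows:
  steps:
    - {"hand":0.25,"dx":0,"dy":0,"dz":0,"wx":0,"wy":0,"wz":-0.1}
    - {"hand":0.25,"dx":0,"dy":0,"dz":0,"wx":0,"wy":0,"wz":-0.1}
    - {"hand":0.25,"dx":0,"dy":0,"dz":0,"wx":0,"wy":0,"wz":-0.095}
    - {"hand":0.25,"dx":0.028,"dy":0.0051,"dz":0,"wx":0,"wy":0,"wz":0}
    - {"hand":0.25,"dx":0.028,"dy":0.0051,"dz":0,"wx":0,"wy":0,"wz":0}
    - {"hand":0.25,"dx":0.028,"dy":0.0051,"dz":0,"wx":0,"wy":0,"wz":0}
    - {"hand":0.25,"dx":0.028,"dy":0.0051,"dz":0,"wx":0,"wy":0,"wz":0}
    - {"hand":0.25,"dx":0.028,"dy":0.0051,"dz":0,"wx":0,"wy":0,"wz":0}
    - {"hand":0.25,"dx":0,"dy":0,"dz":0,"wx":0,"wy":0,"wz":0}
    - {"hand":0.25,"dx":0,"dy":0,"dz":0,"wx":0,"wy":0,"wz":0}
    - {"hand":0.25,"dx":0,"dy":0,"dz":0,"wx":0,"wy":0,"wz":0}

```text
clock: 21.03
tcp_pos: [0.4671, 0.1627, 0.1185]
tcp_rot: [-0.0, 1.0, -0.0, -0.0]
force: [0.7, -0.2, -0.7]
grip_width: 0.0295
gripper_force: 34.8
```

```bash
python3 - <<'E'
from h import *
f=grab_frame("wrist"); t=sense()["tcp_pos"]; im=f["color"].copy()
S=255-cv2.cvtColor(f["color"],cv2.COLOR_BGR2HSV)[:,:,1]
p,c=fit(f,S,"s",(.467,.163,0),.015,.114); print("tin",p,c)
q=np.radians(p[2])
for s in np.linspace(-.055,.055,9):
  for X in ((s,.057),(s,-.057),(.057,s),(-.057,s)):
    u=topix(f,(p[0]+X[0]*np.cos(q)-X[1]*np.sin(q),p[1]+X[0]*np.sin(q)+X[1]*np.cos(q),.015));cv2.circle(im,tuple(int(round(v)) for v in u),1,(0,0,255),-1)
for X in ((1,1),(1,-1),(-1,-1),(-1,1)):
    u=topix(f,(t[0]+.015*X[0],t[1]+.015*X[1],t[2]+.025));cv2.circle(im,tuple(int(round(v)) for v in u),1,(0,255,0),-1)
cv2.imwrite("pics/w12.png",im)
go(p[0],p[1],.016,np.radians(p[2]+90))
E
```

```text
tin [0.4687 0.1633 0.9751] 208.9
clock 21.08 tcp [0.4676 0.1625 0.1186] yawY(deg) 90.0 zaxis [-3.e-04 -4.e-04 -1.e+00] w 0.0292
shift tool mm [ -1.1   0.8 102.6]
wz -0.0174 ; shift in tool axes after turn [ -1.2   0.8 102.6]
```

View pics/w12.png

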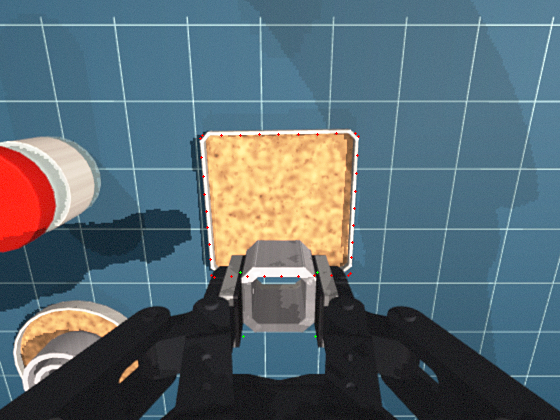

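The held die, outlined from (240,267) to (318,332), is square to the hand. The tin fit seems about 3 px low at the top edge, so I'll check the rim profiles.

```bash
cat >> h.py <<'E'
def rim(f,c,yaw,half=.057,z=.015,offs=(-.03,0,.03),th=None):
    "outer edges of a light outline, along 4 directions from c: position where S-channel crosses mid level coming from outside"
    S=(255-cv2.cvtColor(f["color"],cv2.COLOR_BGR2HSV)[:,:,1]).astype(np.float32)*0+f["color"][:,:,2].astype(np.float32)
    for k in range(4):
        a=yaw+k*np.pi/2; n=np.array([np.cos(a),np.sin(a)]); t=np.array([-n[1],n[0]]); o=[]
        for s in offs:
            r=np.arange(half+.012,half-.010,-.0002); Q=np.array(c)[None]+n*r[:,None]+t*s
            u=np.array([topix(f,(x,y,z)) for x,y in Q],np.float32); v=cv2.remap(S,u[:,:1],u[:,1:],cv2.INTER_LINEAR).ravel()
            m=(v[:15].mean()+v.max())/2; o.append(round(float(r[np.argmax(v>m)]*1e3),1))
        print("dir",round(float(np.degrees(a))),o)
E
python3 - <<'E'
from h import *
f=grab_frame("wrist")
rim(f,(.467,.163),np.radians(1.),offs=(-.045,-.03,0,.03,.045))
E
```

```text
dir 1 [49.0, 64.0, 59.8, 52.6, 50.4]
dir 91 [57.4, 57.6, 57.6, 57.6, 57.4]
dir 181 [57.8, 58.2, 58.0, 58.0, 58.2]
dir 271 [56.8, 56.8, 56.8, 56.8, 56.8]
```

>>> play_rows:
  steps:
    - {"hand":0.25,"dx":0.0007,"dy":0.0008,"dz":0.03,"wx":0,"wy":0,"wz":-0.017}
    - {"hand":0.25,"dx":0,"dy":0,"dz":0.03,"wx":0,"wy":0,"wz":0}
    - {"hand":0.25,"dx":0,"dy":0,"dz":0.025,"wx":0,"wy":0,"wz":0}
    - {"hand":0.25,"dx":0,"dy":0,"dz":0.01,"wx":0,"wy":0,"wz":0}
    - {"hand":0.25,"dx":0,"dy":0,"dz":0.003,"wx":0,"wy":0,"wz":0}
    - {"hand":0.25,"dx":0,"dy":0,"dz":0.001,"wx":0,"wy":0,"wz":0}
    - {"hand":0.25,"dx":0,"dy":0,"dz":0,"wx":0,"wy":0,"wz":0}

```text
clock: 21.72
tcp_pos: [0.4674, 0.1639, 0.021]
tcp_rot: [-0.008, 1.0, 0.0, 0.001]
force: [0.6, -0.6, 0.2]
grip_width: 0.0296
gripper_force: 34.8
```

>>> play_rows:
  steps:
    - {"hand":0.25,"dx":0,"dy":0,"dz":0.001,"wx":0,"wy":0,"wz":0}
    - {"hand":0.25,"dx":0,"dy":0,"dz":0.001,"wx":0,"wy":0,"wz":0}
    - {"hand":0.25,"dx":0,"dy":0,"dz":0,"wx":0,"wy":0,"wz":0}

```text
clock: 21.97
tcp_pos: [0.4669, 0.164, 0.0187]
tcp_rot: [-0.009, 1.0, 0.0, 0.001]
force: [-0.6, 0.9, -0.9]
grip_width: 0.0294
gripper_force: 34.8
```

>>> play_rows:
  steps:
    - {"hand":0.25,"dx":0,"dy":0,"dz":0.001,"wx":0,"wy":0,"wz":0}
    - {"hand":0.25,"dx":0,"dy":0,"dz":0.0008,"wx":0,"wy":0,"wz":0}
    - {"hand":0.25,"dx":0,"dy":0,"dz":0.0007,"wx":0,"wy":0,"wz":0}
    - {"hand":0.25,"dx":0,"dy":0,"dz":0,"wx":0,"wy":0,"wz":0}

```text
clock: 22.3
tcp_pos: [0.4668, 0.1639, 0.0169]
tcp_rot: [-0.009, 1.0, 0.0, 0.0]
force: [-6.8, -2.6, 17.5]
grip_width: 0.0293
gripper_force: 37.2
```

>>> play_rows:
  steps:
    - {"hand":0.25,"dx":0,"dy":0,"dz":-0.0006,"wx":0,"wy":0,"wz":0}
    - {"hand":0.45,"dx":0,"dy":0,"dz":0,"wx":0,"wy":0,"wz":0}
    - {"hand":0.6,"dx":0,"dy":0,"dz":0,"wx":0,"wy":0,"wz":0}
    - {"hand":0.6,"dx":0,"dy":0,"dz":0,"wx":0,"wy":0,"wz":0}
    - {"hand":0.6,"dx":0,"dy":0,"dz":-0.01,"wx":0,"wy":0,"wz":0}
    - {"hand":0.6,"dx":0,"dy":0,"dz":-0.03,"wx":0,"wy":0,"wz":0}
    - {"hand":0.6,"dx":0,"dy":0,"dz":-0.03,"wx":0,"wy":0,"wz":0}
    - {"hand":0.9,"dx":0,"dy":0,"dz":-0.035,"wx":0,"wy":0,"wz":0}
    - {"hand":0.9,"dx":0,"dy":0,"dz":0,"wx":0,"wy":0,"wz":0}
    - {"hand":0.9,"dx":0,"dy":0,"dz":0,"wx":0,"wy":0,"wz":0}

```text
clock: 23.13
tcp_pos: [0.4678, 0.1643, 0.1237]
tcp_rot: [-0.009, 1.0, 0.001, 0.002]
force: [0.3, 0.2, -1.3]
grip_width: 0.0767
gripper_force: 0.0
```

```bash
python3 - <<'E'
from h import *
f=grab_frame("wrist"); t=sense()["tcp_pos"]; im=f["color"].copy()
S=255-cv2.cvtColor(f["color"],cv2.COLOR_BGR2HSV)[:,:,1]
print("die",fit(f,S,"s",(.467,.1635,0.017),.041,.030))
rim(f,(.467,.163),np.radians(1.),offs=(-.045,-.03,0,.03,.045))
print("top30"); rim(f,(.466,.1635),np.radians(1.),half=.015,z=.041,offs=(-.008,0,.008))
cv2.imwrite("pics/w13.png",im)
go(.613,-.281,.16,np.radians(20+90))
E
```

```text
die (array([ 0.4656,  0.1633, -0.1507]), np.float64(208.0))
dir 1 [56.4, 56.2, 56.2, 56.4, 56.4]
dir 91 [57.4, 57.4, 57.4, 57.4, 57.6]
dir 181 [58.0, 58.2, 58.2, 58.4, 58.4]
dir 271 [56.8, 56.6, 56.8, 56.2, 56.8]
top30
dir 1 [27.0, 19.6, 22.8]
dir 91 [27.0, 27.0, 13.4]
dir 181 [24.4, 27.0, 15.2]
dir 271 [15.0, 15.0, 24.8]
clock 23.18 tcp [0.4668 0.1639 0.122 ] yawY(deg) 91.0 zaxis [ 0.0016  0.001  -1.    ] w 0.0771
shift tool mm [-138.6 -447.3  -38.2]
wz -0.3318 ; shift in tool axes after turn [  14.7 -468.   -38.4]
```

View pics/w13.png

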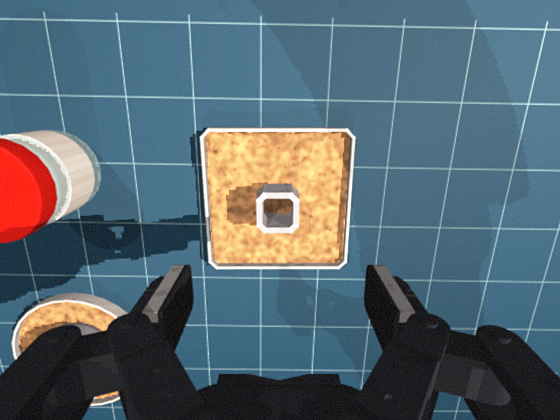

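The small square stands at (278,213), centred in the tin to within 1 mm and squared up. Next is the large square.

>>> play_rows:
  steps:
    - {"hand":1,"dx":0,"dy":0,"dz":-0.03,"wx":0,"wy":0,"wz":0}
    - {"hand":1,"dx":-0.0115,"dy":-0.0373,"dz":0,"wx":0,"wy":0,"wz":0}
    - {"hand":1,"dx":-0.0115,"dy":-0.0373,"dz":0,"wx":0,"wy":0,"wz":0}
    - {"hand":1,"dx":-0.0115,"dy":-0.0373,"dz":0,"wx":0,"wy":0,"wz":0}
    - {"hand":1,"dx":-0.0115,"dy":-0.0373,"dz":0,"wx":0,"wy":0,"wz":0}
    - {"hand":1,"dx":-0.0115,"dy":-0.0373,"dz":0,"wx":0,"wy":0,"wz":0}
    - {"hand":1,"dx":-0.0115,"dy":-0.0373,"dz":0,"wx":0,"wy":0,"wz":0}
    - {"hand":1,"dx":-0.0115,"dy":-0.0373,"dz":0,"wx":0,"wy":0,"wz":0}
    - {"hand":1,"dx":-0.0115,"dy":-0.0373,"dz":0,"wx":0,"wy":0,"wz":0}
    - {"hand":1,"dx":-0.0115,"dy":-0.0373,"dz":0,"wx":0,"wy":0,"wz":0}
    - {"hand":1,"dx":-0.0115,"dy":-0.0373,"dz":0,"wx":0,"wy":0,"wz":0}
    - {"hand":1,"dx":-0.0115,"dy":-0.0373,"dz":0,"wx":0,"wy":0,"wz":0}
    - {"hand":1,"dx":-0.0115,"dy":-0.0373,"dz":0,"wx":0,"wy":0,"wz":0}
    - {"hand":1,"dx":0,"dy":0,"dz":0,"wx":0,"wy":0,"wz":-0.11}
    - {"hand":1,"dx":0,"dy":0,"dz":0,"wx":0,"wy":0,"wz":-0.11}
    - {"hand":1,"dx":0,"dy":0,"dz":0,"wx":0,"wy":0,"wz":-0.11}
    - {"hand":1,"dx":0,"dy":0,"dz":0.02,"wx":0,"wy":0,"wz":0}
    - {"hand":1,"dx":0,"dy":0,"dz":0,"wx":0,"wy":0,"wz":0}
    - {"hand":1,"dx":0,"dy":0,"dz":0,"wx":0,"wy":0,"wz":0}

```text
clock: 24.77
tcp_pos: [0.6109, -0.2809, 0.1291]
tcp_rot: [-0.172, 0.985, 0.001, -0.002]
force: [-0.3, 0.4, 0.5]
grip_width: 0.0856
gripper_force: 0.0
```

```bash
cat >> h.py <<'E'
def sq(f,p,h,z,n=(0,0,255),im=None):
    q=p[2]
    for s in np.linspace(-h,h,9)*.85:
        for X in ((s,h),(s,-h),(h,s),(-h,s)):
            u=topix(f,(p[0]+X[0]*np.cos(q)-X[1]*np.sin(q),p[1]+X[0]*np.sin(q)+X[1]*np.cos(q),z));cv2.circle(im,tuple(int(round(v)) for v in u),1,n,-1)
E
python3 - <<'E'
from h import *
f=look("square_die_large","w14"); im=f["color"].copy()
S=255-cv2.cvtColor(f["color"],cv2.COLOR_BGR2HSV)[:,:,1]
p,c=fit(f,S,"s",(.613,-.281,.36),.035,.060); print(p,c,fit(f,S,"s",(.613,-.281,.36),.035,.052))
sq(f,(p[0],p[1],np.radians(p[2])),.03,.035,im=im); cv2.imwrite("pics/w14.png",im)
go(p[0],p[1],.005,np.radians(p[2]+90))
E
```

```text
square_die_large 0.92 [270.4 231.6] bbox 231 315 168 255 n 3560 world@.035 bbox mid [ 0.6167 -0.2829  0.019 ]
[ 0.619  -0.2805 23.8568] 204.5 (array([ 0.6134, -0.2779, 23.5447]), np.float64(217.0))
clock 24.87 tcp [ 0.612  -0.2814  0.131 ] yawY(deg) 109.9 zaxis [-8.e-04  1.e-04 -1.e+00] w 0.0853
shift tool mm [ -7.   -1.6 126. ]
wz -0.0698 ; shift in tool axes after turn [ -6.9  -2.1 126. ]
```

View pics/w14.png

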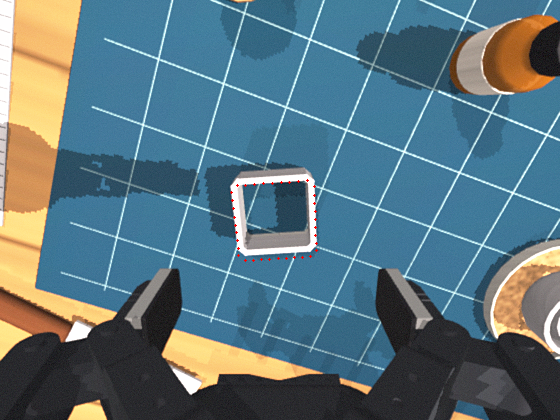

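The large square shows at columns 232–315 and rows 175–253. The fit sits about 5 px low, so I'm correcting the centre to (0.615, -0.282), with yaw about 24°.

>>> play_rows:
  steps:
    - {"hand":1,"dx":-0.0028,"dy":-0.0014,"dz":0.03,"wx":0,"wy":0,"wz":-0.067}
    - {"hand":1,"dx":0,"dy":0,"dz":0.03,"wx":0,"wy":0,"wz":0}
    - {"hand":1,"dx":0,"dy":0,"dz":0.03,"wx":0,"wy":0,"wz":0}
    - {"hand":1,"dx":0,"dy":0,"dz":0.025,"wx":0,"wy":0,"wz":0}
    - {"hand":1,"dx":0,"dy":0,"dz":0.01,"wx":0,"wy":0,"wz":0}
    - {"hand":1,"dx":0,"dy":0,"dz":0,"wx":0,"wy":0,"wz":0}
    - {"hand":0.85,"dx":0,"dy":0,"dz":0,"wx":0,"wy":0,"wz":0}
    - {"hand":0.75,"dx":0,"dy":0,"dz":0,"wx":0,"wy":0,"wz":0}
    - {"hand":0.6,"dx":0,"dy":0,"dz":0,"wx":0,"wy":0,"wz":0}
    - {"hand":0.6,"dx":0,"dy":0,"dz":0,"wx":0,"wy":0,"wz":0}
    - {"hand":0.6,"dx":0,"dy":0,"dz":0,"wx":0,"wy":0,"wz":0}
    - {"hand":0.6,"dx":0,"dy":0,"dz":0,"wx":0,"wy":0,"wz":0}
  grip_force: 40

```text
clock: 25.87
tcp_pos: [0.6167, -0.2824, 0.0087]
tcp_rot: [-0.206, 0.979, -0.001, 0.002]
force: [-0.1, 0.4, 6.5]
grip_width: 0.0588
gripper_force: 44.6
```

```bash
python3 - <<'E'
from h import *
print(sense()["force"],sense()["q"])
go(.466,.1634,.16,np.radians(91))
E
```

```text
[-0.13170824  0.36997045  6.51109419] [ 0.13220779  0.65292786  0.32005719  1.53188395 -0.23108397  0.99042466
  2.50211539]
clock 25.87 tcp [ 0.6167 -0.2824  0.0087] yawY(deg) 113.7 zaxis [ 0.0036 -0.001  -1.    ] w 0.0588
shift tool mm [ -41.9  468.4 -152.3]
wz 0.3966 ; shift in tool axes after turn [ 142.4  448.  -152.8]
```

>>> play_rows:
  steps:
    - {"hand":0.6,"dx":0,"dy":0,"dz":-0.01,"wx":0,"wy":0,"wz":0}
    - {"hand":0.6,"dx":0,"dy":0,"dz":-0.03,"wx":0,"wy":0,"wz":0}
    - {"hand":0.6,"dx":0,"dy":0,"dz":-0.035,"wx":0,"wy":0,"wz":0}
    - {"hand":0.6,"dx":0,"dy":0,"dz":-0.035,"wx":0,"wy":0,"wz":0}
    - {"hand":0.6,"dx":0,"dy":0,"dz":-0.035,"wx":0,"wy":0,"wz":0}
    - {"hand":0.6,"dx":0,"dy":0,"dz":0,"wx":0,"wy":0,"wz":0.1}
    - {"hand":0.6,"dx":0,"dy":0,"dz":0,"wx":0,"wy":0,"wz":0.1}
    - {"hand":0.6,"dx":0,"dy":0,"dz":0,"wx":0,"wy":0,"wz":0.1}
    - {"hand":0.6,"dx":0,"dy":0,"dz":0,"wx":0,"wy":0,"wz":0.097}

```text
clock: 26.62
tcp_pos: [0.6152, -0.2818, 0.1525]
tcp_rot: [-0.006, 1.0, 0.0, 0.001]
force: [-0.7, 0.6, -2.4]
grip_width: 0.0596
gripper_force: 44.4
```

>>> play_rows:
  steps:
    - {"hand":0.6,"dx":0.011,"dy":0.0345,"dz":0,"wx":0,"wy":0,"wz":0}
    - {"hand":0.6,"dx":0.011,"dy":0.0345,"dz":0,"wx":0,"wy":0,"wz":0}
    - {"hand":0.6,"dx":0.011,"dy":0.0345,"dz":0,"wx":0,"wy":0,"wz":0}
    - {"hand":0.6,"dx":0.011,"dy":0.0345,"dz":0,"wx":0,"wy":0,"wz":0}
    - {"hand":0.6,"dx":0.011,"dy":0.0345,"dz":0,"wx":0,"wy":0,"wz":0}
    - {"hand":0.6,"dx":0.011,"dy":0.0345,"dz":0,"wx":0,"wy":0,"wz":0}
    - {"hand":0.6,"dx":0.011,"dy":0.0345,"dz":0,"wx":0,"wy":0,"wz":0}
    - {"hand":0.6,"dx":0.011,"dy":0.0345,"dz":0,"wx":0,"wy":0,"wz":0}
    - {"hand":0.6,"dx":0.011,"dy":0.0345,"dz":0,"wx":0,"wy":0,"wz":0}
    - {"hand":0.6,"dx":0.011,"dy":0.0345,"dz":0,"wx":0,"wy":0,"wz":0}
    - {"hand":0.6,"dx":0.011,"dy":0.0345,"dz":0,"wx":0,"wy":0,"wz":0}
    - {"hand":0.6,"dx":0.011,"dy":0.0345,"dz":0,"wx":0,"wy":0,"wz":0}
    - {"hand":0.6,"dx":0.011,"dy":0.0345,"dz":0,"wx":0,"wy":0,"wz":0}
    - {"hand":0.6,"dx":0,"dy":0,"dz":0.03,"wx":0,"wy":0,"wz":0}
    - {"hand":0.6,"dx":0,"dy":0,"dz":0,"wx":0,"wy":0,"wz":0}
    - {"hand":0.6,"dx":0,"dy":0,"dz":0,"wx":0,"wy":0,"wz":0}
    - {"hand":0.6,"dx":0,"dy":0,"dz":0,"wx":0,"wy":0,"wz":0}

```text
clock: 28.03
tcp_pos: [0.4653, 0.1633, 0.1225]
tcp_rot: [-0.008, 1.0, 0.0, 0.001]
force: [0.9, 0.3, -2.7]
grip_width: 0.059
gripper_force: 45.1
```

```bash
python3 - <<'E'
from h import *
f=grab_frame("wrist"); im=f["color"].copy(); t=sense()["tcp_pos"]
rim(f,(.466,.1634),np.radians(1.),offs=(-.045,-.03,0,.03,.045))
sq(f,(t[0],t[1],np.radians(1)),.03,t[2]+.0265,im=im); sq(f,(t[0],t[1],np.radians(1)),.026,t[2]+.0265,im=im,n=(0,255,0))
cv2.imwrite("pics/w15.png",im)
go(.466,.1634,.0145,np.radians(91))
E
```

```text
dir 1 [51.0, 57.4, 57.4, 57.4, 63.2]
dir 91 [64.2, 62.2, 57.4, 57.0, 57.2]
dir 181 [57.0, 57.2, 57.2, 57.2, 57.4]
dir 271 [57.0, 57.2, 57.2, 63.8, 65.2]
clock 28.08 tcp [0.4656 0.1634 0.1227] yawY(deg) 90.9 zaxis [ 1.8e-03  7.0e-04 -1.0e+00] w 0.0591
shift tool mm [ -0.2  -0.  108.2]
wz -0.0023 ; shift in tool axes after turn [ -0.2  -0.  108.2]
```

View pics/w15.png

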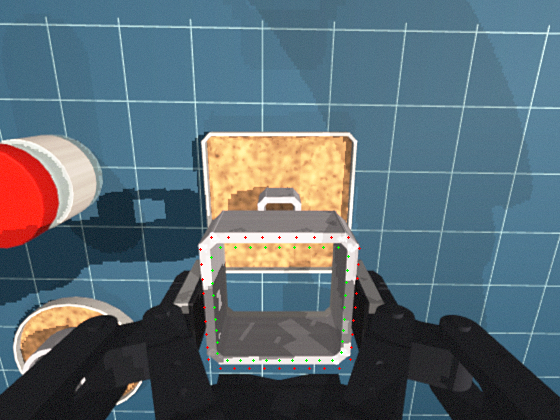

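The held large square is centred near (277,298), against markers at (280,303), so I correct by +1.8 mm in x and +0.9 mm in y. I'm lowering it.

>>> play_rows:
  steps:
    - {"hand":0.6,"dx":-0.0018,"dy":0.0009,"dz":0.03,"wx":0,"wy":0,"wz":0}
    - {"hand":0.6,"dx":0,"dy":0,"dz":0.03,"wx":0,"wy":0,"wz":0}
    - {"hand":0.6,"dx":0,"dy":0,"dz":0.02,"wx":0,"wy":0,"wz":0}
    - {"hand":0.6,"dx":0,"dy":0,"dz":0.012,"wx":0,"wy":0,"wz":0}
    - {"hand":0.6,"dx":0,"dy":0,"dz":0.006,"wx":0,"wy":0,"wz":0}
    - {"hand":0.6,"dx":0,"dy":0,"dz":0.003,"wx":0,"wy":0,"wz":0}
    - {"hand":0.6,"dx":0,"dy":0,"dz":0.001,"wx":0,"wy":0,"wz":0}
    - {"hand":0.6,"dx":0,"dy":0,"dz":0.001,"wx":0,"wy":0,"wz":0}
    - {"hand":0.6,"dx":0,"dy":0,"dz":0,"wx":0,"wy":0,"wz":0}

```text
clock: 28.83
tcp_pos: [0.4671, 0.1653, 0.019]
tcp_rot: [-0.008, 1.0, 0.0, 0.001]
force: [-0.2, -0.3, -1.8]
grip_width: 0.0592
gripper_force: 45.2
```

>>> play_rows:
  steps:
    - {"hand":0.6,"dx":0,"dy":0,"dz":0.001,"wx":0,"wy":0,"wz":0}
    - {"hand":0.6,"dx":0,"dy":0,"dz":0.001,"wx":0,"wy":0,"wz":0}
    - {"hand":0.6,"dx":0,"dy":0,"dz":0.0008,"wx":0,"wy":0,"wz":0}
    - {"hand":0.6,"dx":0,"dy":0,"dz":0,"wx":0,"wy":0,"wz":0}

```text
clock: 29.17
tcp_pos: [0.4663, 0.1651, 0.0153]
tcp_rot: [-0.009, 1.0, 0.0, -0.0]
force: [0.1, -0.1, -2.5]
grip_width: 0.0588
gripper_force: 45.2
```

>>> play_rows:
  steps:
    - {"hand":0.6,"dx":0,"dy":0,"dz":0.0007,"wx":0,"wy":0,"wz":0}
    - {"hand":0.6,"dx":0,"dy":0,"dz":0.0006,"wx":0,"wy":0,"wz":0}
    - {"hand":0.6,"dx":0,"dy":0,"dz":0,"wx":0,"wy":0,"wz":0}

```text
clock: 29.42
tcp_pos: [0.4664, 0.1652, 0.0146]
tcp_rot: [-0.009, 1.0, 0.0, -0.0]
force: [-4.4, -0.8, 8.0]
grip_width: 0.0593
gripper_force: 46.4
```

>>> play_rows:
  steps:
    - {"hand":0.78,"dx":0,"dy":0,"dz":0,"wx":0,"wy":0,"wz":0}
    - {"hand":0.86,"dx":0,"dy":0,"dz":0,"wx":0,"wy":0,"wz":0}
    - {"hand":0.86,"dx":0,"dy":0,"dz":0,"wx":0,"wy":0,"wz":0}
    - {"hand":0.86,"dx":0,"dy":0,"dz":-0.01,"wx":0,"wy":0,"wz":0}
    - {"hand":0.86,"dx":0,"dy":0,"dz":-0.03,"wx":0,"wy":0,"wz":0}
    - {"hand":0.86,"dx":0,"dy":0,"dz":-0.03,"wx":0,"wy":0,"wz":0}
    - {"hand":0.86,"dx":0,"dy":0,"dz":-0.035,"wx":0,"wy":0,"wz":0}
    - {"hand":1,"dx":0,"dy":0,"dz":0,"wx":0,"wy":0,"wz":0}
    - {"hand":1,"dx":0,"dy":0,"dz":0,"wx":0,"wy":0,"wz":0}
    - {"hand":1,"dx":0,"dy":0,"dz":0,"wx":0,"wy":0,"wz":0}

```text
clock: 30.25
tcp_pos: [0.4663, 0.1651, 0.1193]
tcp_rot: [-0.009, 1.0, 0.0, 0.0]
force: [-0.0, -0.6, -0.7]
grip_width: 0.0858
gripper_force: 0.0
```

```bash
python3 - <<'E'
from h import *
f=grab_frame("wrist"); im=f["color"].copy()
S=255-cv2.cvtColor(f["color"],cv2.COLOR_BGR2HSV)[:,:,1]
print(fit(f,S,"s",(.466,.1634,.017),.041,.06),fit(f,S,"s",(.466,.1634,.017),.041,.03))
for s in range(3): pass
rim(f,(.466,.1634),np.radians(1.))
sq(f,(.466,.1634,np.radians(1)),.03,.041,im=im); sq(f,(.466,.1634,np.radians(1)),.057,.015,im=im)
cv2.imwrite("pics/w16.png",cv2.resize(im[100:300,160:400],(720,600),interpolation=cv2.INTER_CUBIC)); print(sense()["tcp_pos"])
E
```

```text
(array([0.46  , 0.1647, 0.9958]), np.float64(199.6)) (array([0.4593, 0.1632, 1.9822]), np.float64(179.7))
dir 1 [57.4, 57.4, 57.4]
dir 91 [57.2, 57.2, 57.2]
dir 181 [57.2, 57.2, 57.2]
dir 271 [57.0, 57.2, 57.0]
[0.46584071 0.16487435 0.11851005]
```

View pics/w16.png

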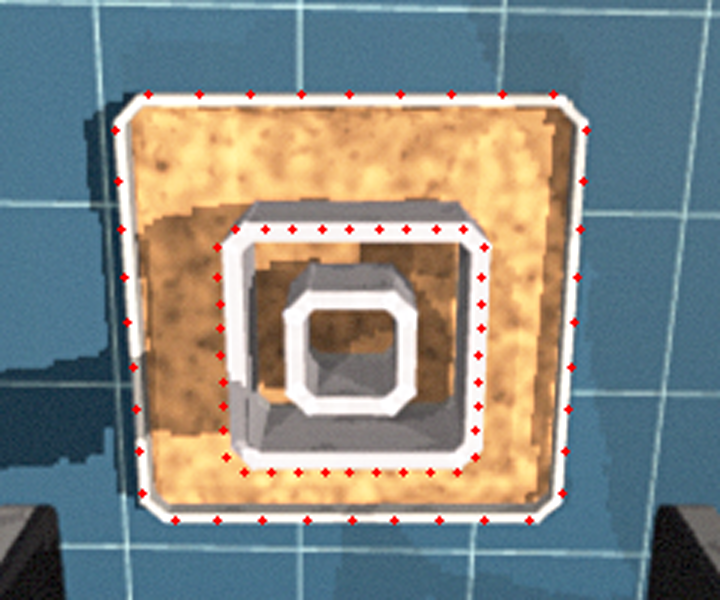

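The large square stands upright, about 1.5 mm off the tin's centre and squared up, with the small square inside it. I'll check the bystanders by numbers, then hand in.

```bash
python3 - <<'E'
from h import *
f=grab_frame("top")
for n in ("dye_bottle","glue_jar","thread_spool"):
    d=outline_of("top",n); print(n,np.round(d[0]["xy"]) if d else None)
print(hand_in())
E
```

```text
dye_bottle [372. 199.]
glue_jar [311. 203.]
thread_spool [437. 200.]
the job is handed in; nothing more can be done
None
```

All five dies are in their tins: the three round ones in the round tin and the two square ones in the square tin. They nest smallest innermost and stand within about 2 mm of centre by the camera fits, and the job is handed in at about 30 s. The dye bottle and spool were found where they stood, and the glue jar read about 6 px off its first position, which I put down to the arm partly hiding it but did not confirm. I viewed 16 pictures, two over the limit of 14.

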